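Tighten the mincer's clamp nut with a ring wrench between two webs

ROBOT

A 6-joint arm with a two-finger parallel gripper is mounted at the origin on a cart in front of the work surface, level with it; the furniture and walls round the work are solid. World frame = base frame: x ahead of the robot, y to its left, z up, the work surface at z = 0. Lengths are in m, angles in rad, forces in N, time in s.
With the tool pointing down it reaches from about 0.325 to 0.9 m from the base axis. Payload 6.1 kg.
Tool frame: the origin (TCP) lies at the very end of the fingers, on their centre line; the grasp point (between the pads) lies 19 mm behind it; z points along the fingers, x is the direction in which the jaws open and shut, and the axes are right-handed (so a half turn about z gives the same grasp; the last joint's range is limited). The gripper opens to 87 mm and grips with 3 to 60 N. Pads are 19 mm wide; open, the fingers measure 117 mm over their backs; the gripper's body (75 mm by 190 mm) begins 51 mm behind the grasp point.
Start: joints at [-1.379, 0.22, 1.526, -0, 1.395, -0.126], TCP at [0.195, -0.594, 0.223] pointing down, gripper open.
Joint ranges: [-2.98, 2.98], [-0.91, 2.08], [0.09, 2.57], [-1.24, 4.39], [0.2, 2.65], [-2.68, 2.68]. Speed limits (rad/s): [2.57, 2.57, 3.01, 3.14, 3.14, 3.14].

INTERFACE

Orientations are given as a rotation vector (axis times angle).
In Python, from rig import sense, grab_frame, hand_in gives the robot as it stands. The module is installed in compiled form; this text tells all that it offers.
- The arm moves only by the tool servo_tool, never from a script. Its argument "series" is one flat list of numbers, 7 for each row, row after row: the turn, a rotation vector about the tool's x, y, z in rad, then the shift along the tool's x, y, z in mm, then the closure, from -1 (fully open) to 1 (shut). A call has 1 to 8 rows; each row is the pose to reach, as a shift and turn from the pose commanded when the call began, along the tool's axes at that moment; what a row does not reach only later rows make up. A row lasts 1/10 s, in which the tool goes at most 50 mm and 8.59 degrees, less where a joint would pass 70% of its speed; a pose out of reach is approached as far as the arm can. A call with a gripper value outside its range is refused whole. The fingers move at their own pace and stop on an object; "force" is the grip in N (left out, the last holds). Time passes only in rows, so rows that repeat a pose let the fingers close. It gives the time, the measured TCP pose, the force and the opening at its end, in the units of the state.
- sense(): the state, without advancing time (a new reading comes with each control period).
- grab_frame(name): name is "scene" or "side" or "wrist"; returns a dict with "color" (420x560x3 uint8, red, green, blue), "mtx" (3x3 intrinsics, pixels), "k1" (the pictures are not rectified: a ray, as slopes to the right and down, at radius r is drawn at 1 + k1 r^2 times it, then the intrinsics apply), "R" (3x3) and "t" (3): a world point X has camera coordinates R X + t. Camera axes: x right, y down, z forward; pixel columns grow to the right and rows downward; lengths in m; the calibration is good to about 2 mm. A picture is of the moment at which its call begins. There is no depth.
- hand_in(): hands the job in, once; it reports no verdict.
The state is a dict: "time_s": time; "joints": joint angles; "qvel": joint speeds; "joint_torque": joint torques, N m; "ee_pos": TCP position; "tcp_rot": TCP orientation; "force": force on the tool from outside, world axes, zero at the start; "wrist_torque": the same for the moment, N m; "grip_width": opening from 0.0 (shut) to 1.0 (fully open).
Only numpy, scipy, OpenCV 4.12 (cv2) and the standard library are available. Lean on these libraries where they do the work, as an engineer would, in place of code of your own. Each camera call takes 0.05 s, during which the arm holds its last target.

TASK

Screw the brass nut on the foot of the white hand mincer down fully, clockwise until it stops dead, using the green-handled ring wrench; the two upright webs allow only short strokes, so lift the wrench off and reseat it for each one. Feel for the stop and do not force the wrench against it or against the webs, and do not turn the nut with the gripper. When the nut is tight, take the wrench off, lay it (do not drop it) flat on the worktop to the left of the mincer, let go, and leave the other things where they stand.

Things in the scene. Friction and masses are not known exactly. Their poses are not given: they have to be found in the camera images.
- mincer: White hand mincer, bolted down. Origin on the nut's axis at worktop height, z up. Foot 130 mm wide, 12 mm high, x -58 to +148 mm. Pillar, barrel and crank behind the nut (x > 39 mm, up to 250 mm high). Two upright webs 34 to 64 mm out from the nut, tops 54 mm up, limit a seated wrench to yaws of -50 to +55 deg relative to the mincer (positive counter-clockwise; at 0 the handle points to the mincer's -x).
- nut: Brass nut on a threaded stud. Origin on its axis, underside: 12 mm above the worktop when tight. Flange 58 mm dia, 4 mm; hexagon 40 mm across flats, 4 to 16 mm; round tapered crown to 25 mm. x axis through a flat. Clockwise from above tightens, sinking 1 mm per rad; 108 to 116 deg short of its stop at first. At the stop its x is -4 to +21 deg from the mincer's x, unknown. Resistance 0.5 N m; over 1.5 N m harms it.
- nut_top (a point): Centre of the nut's top, 37 mm above the worktop when tight; axes as the nut. The stud (18 mm dia, fixed) ends 42 mm above the worktop.
- wrench_grip (a point): Middle of the wrench's green grip: the place to hold it. Grip 116 mm long (along x), 18 mm wide, 24 mm high, flat on the worktop when the wrench lies. Axes as the wrench: x from the handle towards the ring, z up.
- wrench_ring (a point): Centre of the wrench's six-sided ring, half-way up, 118 mm along +x from wrench_grip, 4 mm below it. 16 mm high, 60 mm outside, opening 43 mm across flats, a corner of it on the wrench's x axis: fits when wrench yaw = nut yaw + 30 deg + any multiple of 60 deg, with 8 deg play each way. Seated (resting on the nut's flange) this point is 24 mm above the worktop at a tight nut; lying on the worktop, 8 mm.
- mug: Pale green mug, 81 x 89 x 72 mm, bystander; origin at the underside.
- pepper_pot: Small pot with a green cap, 46 x 46 x 106 mm, bystander; origin at the underside.
- wrench: The ring wrench as a whole, steel with a green grip, 0.2 to 0.33 kg, 220 mm long. Origin under the ring's centre; axes as wrench_ring.

How it is judged:
By the outcome, as a careful person would: the job done as asked, in the order asked, and still so for the second after the job is handed in, with the robot touching nothing.
It also fails if it takes over 72 s, if anything falls off the work surface, if the arm or the gripper's body presses on something with over 40 N, if the wrist force passes 120 N, or if a joint passes its speed limit or range.

## Working session

There is one attempt and no reset: what is moved stays moved. The work goes in short steps, Python scripts to look and compute and a tool call to move; the robot and the scene stay as the last step left them, time stands still between calls to the robot, and variables do not carry over. Pictures are saved under pics/ and viewed, and the job is handed in when it is done.

Besides the shell and the picture viewer there is one more tool, called after "Call:" as name(argument=value, ...) on one line, values as JSON. servo_tool: Moves the arm, as the interface text tells. Its arguments: {"type":"object","properties":{"series":{"type":"array","items":{"type":"number"}},"force":{"type":"number"}},"required":["series"]}

```bash
mkdir -p pics
python3 - <<'E'
from rig import sense, grab_frame
import cv2
print(sense())
for n in ["scene","side","wrist"]:
    f=grab_frame(n); cv2.imwrite(f"pics/{n}0.png",f["color"][:,:,::-1]); print(n,f["mtx"],f["k1"],f["R"],f["t"])
E
```

```text
{'time_s': 0.0, 'joints': array([-1.37913614e+00,  2.21218879e-01,  1.52764542e+00, -1.54671539e-05,
        1.39466187e+00, -1.26095023e-01]), 'qvel': array([-3.86156527e-04, -2.01084154e-03,  1.64893008e-03,  1.06260637e-03,
        4.07155319e-05, -6.22167715e-04]), 'joint_torque': array([-1.16479587e-03, -4.94621480e+01, -3.87375104e+01,  6.98970468e-02,
        5.74728905e-02, -1.70605290e-04]), 'ee_pos': array([ 0.19514611, -0.59309519,  0.22142357]), 'tcp_rot': array([-2.54385808e+00,  1.84123678e+00,  2.23224164e-03]), 'force': array([0.34031114, 0.78571601, 0.11913507]), 'wrist_torque': array([ 0.02079176, -0.00787371,  0.04919468]), 'grip_width': 0.9972959338573723}
scene [[480.28860737   0.         278.44330881]
 [  0.         480.28860737 212.30262223]
 [  0.           0.           1.        ]] -0.15331080663802896 [[-0.79999571 -0.59975667  0.01728576]
 [-0.470103    0.60863254 -0.63919449]
 [ 0.37284048 -0.51947894 -0.76885084]] [0.63424769 0.168557   1.01081907]
side [[506.38073164   0.         277.91648559]
 [  0.         506.38073164 206.61425464]
 [  0.           0.           1.        ]] -0.021892158314872148 [[ 0.98237091 -0.18541027  0.02388362]
 [-0.07773189 -0.52132048 -0.84981334]
 [ 0.17001514  0.83297539 -0.52654236]] [-0.54049707  0.22758054  0.64092452]
wrist [[307.59719953   0.         282.50998263]
 [  0.         307.59719953 211.12908423]
 [  0.           0.           1.        ]] -0.059532135291455346 [[ 0.31229741 -0.94998353 -0.00127364]
 [-0.90963006 -0.29941769  0.28796215]
 [-0.27394065 -0.08877129 -0.95764094]] [-0.62407905 -0.032999    0.39102992]
```

View pics/scene0.png

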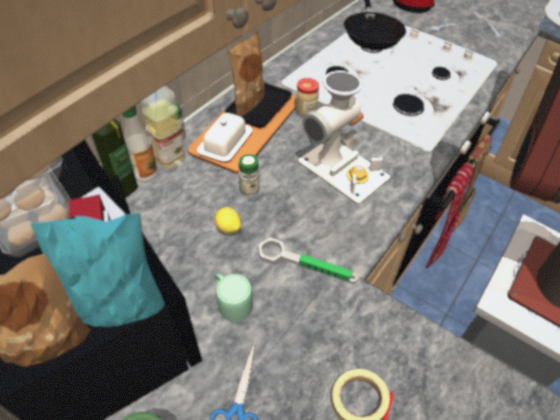

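View pics/side0.png

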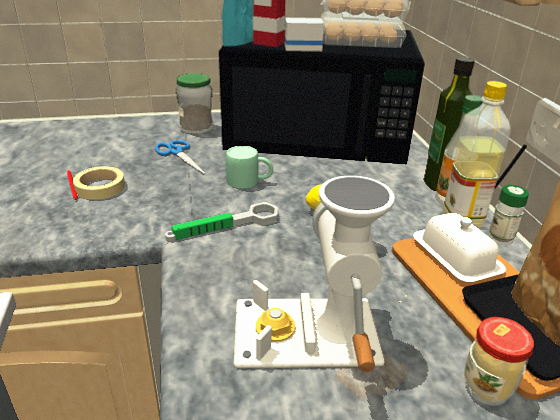

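View pics/wrist0.png

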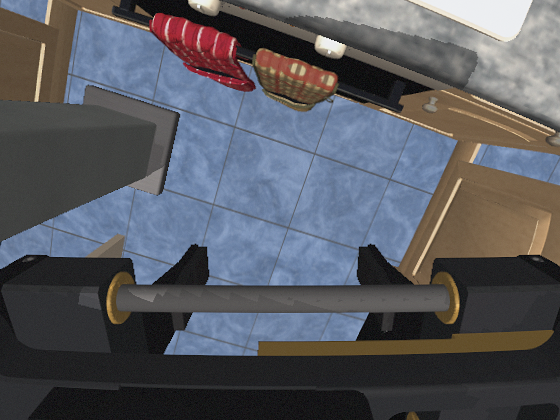

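```bash
cat > h.py <<'E'
import numpy as np, cv2
from rig import sense, grab_frame
def ray(f,uv):
    p=cv2.undistortPoints(np.array([[uv]],float),f["mtx"],np.array([f["k1"],0,0,0,0.]))[0,0]
    return -f["R"].T@f["t"], f["R"].T@np.array([p[0],p[1],1.])
def onz(f,uv,z):
    c,d=ray(f,uv); return c+d*(z-c[2])/d[2]
def tri(f1,u1,f2,u2):
    c1,d1=ray(f1,u1);c2,d2=ray(f2,u2)
    s=np.linalg.lstsq(np.c_[d1,-d2],c2-c1,rcond=None)[0]
    a=c1+s[0]*d1;b=c2+s[1]*d2
    return (a+b)/2,np.linalg.norm(a-b)
def proj(f,X):
    X=np.array(X,float).reshape(-1,3)
    return cv2.projectPoints(X,cv2.Rodrigues(f["R"])[0],f["t"],f["mtx"],np.array([f["k1"],0,0,0,0.]))[0][:,0]
def zoom(f,x0,y0,x1,y1,s,name):
    im=cv2.resize(f["color"][y0:y1,x0:x1,::-1],None,fx=s,fy=s,interpolation=cv2.INTER_CUBIC); cv2.imwrite("pics/"+name,im)
def mask(f,lo,hi,box=None):
    h=cv2.cvtColor(f["color"],cv2.COLOR_RGB2HSV); m=cv2.inRange(h,np.array(lo),np.array(hi))
    if box: 
        k=np.zeros_like(m);x0,y0,x1,y1=box;k[y0:y1,x0:x1]=1;m=m*k
    return m
E
python3 - <<'E'
from h import *
fs,fd=grab_frame("scene"),grab_frame("side")
zoom(fs,230,130,410,290,4,"sz1.png"); zoom(fd,150,190,390,370,3,"dz1.png")
for n,f,box in (("scene",fs,(230,220,370,300)),("side",fd,(150,190,290,250))):
    m=mask(f,(50,130,60),(75,255,255),box)
    ys,xs=np.nonzero(m); r=cv2.minAreaRect(np.c_[xs,ys].astype(np.float32)); print(n,len(xs),xs.mean(),ys.mean(),r, onz(f,(xs.mean(),ys.mean()),.018))
print("cams",-fs["R"].T@fs["t"],-fd["R"].T@fd["t"])
E
```

```text
scene 472 325.09533898305085 267.10169491525426 ((324.79998779296875, 267.0999755859375), (51.54512405395508, 9.803059577941895), 18.434947967529297) [0.45527454 0.28521714 0.018     ]
side 816 202.2671568627451 225.3174019607843 ((202.57704162597656, 225.45248413085938), (14.543997764587402, 61.153499603271484), 76.75948333740234) [0.45870756 0.27243351 0.018     ]
cams [0.20976032 0.80290422 0.87394634] [ 0.439692   -0.51544566  0.54378392]
```

View pics/sz1.png

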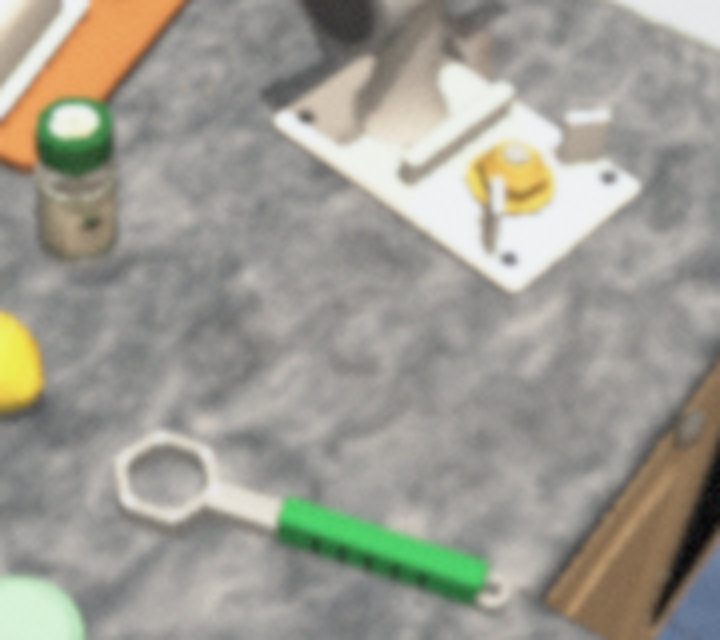

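View pics/dz1.png

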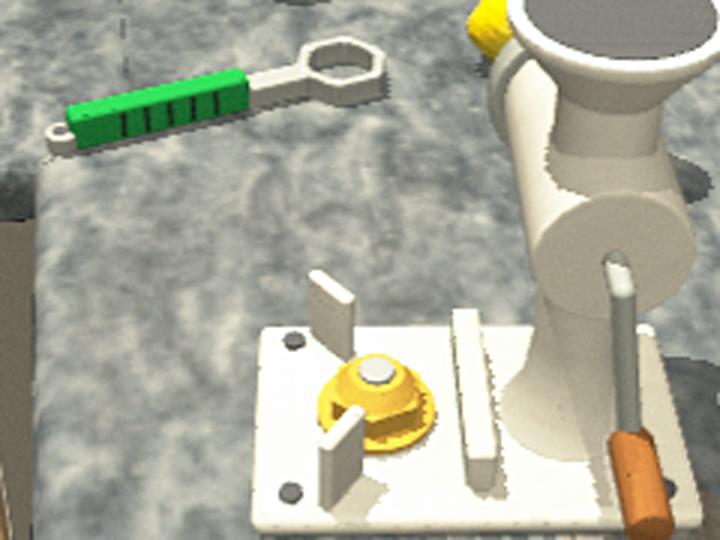

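Run:
```python
from h import *
np.set_printoptions(precision=4,suppress=True)
fs,fd=grab_frame("scene"),grab_frame("side")
S=lambda x,y:(x/4+230-.4,y/4+130-.4)
D=lambda x,y:(x/3+150-.3,y/3+190-.3)
print("stud",tri(fs,S(516,155),fd,D(377,370)),onz(fd,D(377,370),.042),onz(fs,S(516,155),.042))
for a in [(262,328),(655,328),(697,520),(253,520)]: print("D corner",onz(fd,D(*a),.012))
for a in [(275,118),(515,290),(640,186)]: print("S corner",onz(fs,S(*a),.012))
print("bolts D",[onz(fd,D(*a),.014) for a in [(293,341),(290,492)]])
print("bolts S",[onz(fs,S(*a),.014) for a in [(509,259),(610,178),(306,117)]])
print("ring S",onz(fs,S(165,476),.012),"D",onz(fd,D(344,62),.016))
# grip top face corners D/ S
print("gripD top corners",[onz(fd,D(*a),.024) for a in [(245,71),(67,108),(74,118),(249,79)]])
print("gripS ", [onz(fs,S(*a),.024) for a in [(286,498),(490,562)]], [onz(fs,S(*a),.0) for a in [(280,528),(478,600)]])
print("web tops D",[onz(fd,D(*a),.054) for a in [(312,272),(352,300),(360,408),(322,448)]])
```

```text
stud (array([0.5447, 0.0032, 0.038 ]), np.float64(0.0032362253426333376)) [ 0.5455 -0.0003  0.042 ] [0.5413 0.0074 0.042 ]
D corner [0.4991 0.07   0.012 ]
D corner [0.6994 0.0376 0.012 ]
D corner [ 0.6758 -0.0864  0.012 ]
D corner [ 0.4804 -0.0535  0.012 ]
S corner [0.6942 0.0463 0.012 ]
S corner [0.4953 0.078  0.012 ]
S corner [ 0.4766 -0.0467  0.012 ]
bolts D [array([0.5132, 0.0558, 0.014 ]), array([ 0.4985, -0.042 ,  0.014 ])]
bolts S [array([0.5103, 0.0604, 0.014 ]), array([ 0.4946, -0.039 ,  0.014 ]), array([0.6778, 0.035 , 0.014 ])]
ring S [0.5787 0.3137 0.012 ] D [0.5813 0.3097 0.016 ]
gripD top corners [array([0.5154, 0.296 , 0.024 ]), array([0.4042, 0.2704, 0.024 ]), array([0.4082, 0.2589, 0.024 ]), array([0.5169, 0.2863, 0.024 ])]
gripS  [array([0.5132, 0.2924, 0.024 ]), array([0.4037, 0.2605, 0.024 ])] [array([0.5129, 0.2963, 0.    ]), array([0.4017, 0.2698, 0.    ])]
web tops D [array([0.5237, 0.0603, 0.054 ]), array([0.5397, 0.0366, 0.054 ]), array([ 0.5311, -0.0349,  0.054 ]), array([ 0.5109, -0.0557,  0.054 ])]
```

```bash
cat > plan.py <<'E'
import numpy as np, json, os
P='cmd.json'
def load(): return json.load(open(P)) if os.path.exists(P) else [195.,-594.,223.,-71.8]
def rows(path,clo,save=True):
    """path: list of [x,y,z(mm),yaw deg] per row; prints calls of <=8 rows rel. to call start"""
    cur=load()
    clo=clo if isinstance(clo,list) else [clo]*len(path)
    for i in range(0,len(path),8):
        out=[]; c,s=np.cos(np.radians(cur[3])),np.sin(np.radians(cur[3]))
        for p,g in zip(path[i:i+8],clo[i:i+8]):
            d=np.array(p[:3])-cur[:3]
            tx,ty,tz=round(c*d[0]+s*d[1],1),round(s*d[0]-c*d[1],1),round(-d[2],1)
            r=round(-np.radians(p[3]-cur[3]),3)
            out+=[0,0,r,tx,ty,tz,g]
        print(json.dumps([float(v) if v%1 else int(v) for v in out]).replace(' ',''))
        cur=[cur[0]+c*tx+s*ty,cur[1]+s*tx-c*ty,cur[2]-tz,cur[3]-np.degrees(r)]
    if save: json.dump(cur,open(P,'w'))
    print("cmd end",np.round(cur,2))
def lin(a,b,n): return [list(np.array(a)+(np.array(b)-np.array(a))*k/n) for k in range(1,n+1)]
E
python3 - <<'E'
from plan import *
a=load(); m=[400,-120,230,10]; b=[455,270,170,104]
rows(lin(a,m,12)+lin(m,b,12),-1)
E
```

```text
[0,0,-0.119,-32.2,-28.6,-0.6,-1,0,0,-0.238,-64.4,-57.1,-1.2,-1,0,0,-0.357,-96.6,-85.7,-1.8,-1,0,0,-0.476,-128.8,-114.3,-2.3,-1,0,0,-0.595,-160.9,-142.8,-2.9,-1,0,0,-0.714,-193.1,-171.4,-3.5,-1,0,0,-0.833,-225.3,-200,-4.1,-1,0,0,-0.952,-257.5,-228.5,-4.7,-1]
[0,0,-0.119,4.6,-42.8,-0.6,-1,0,0,-0.238,9.2,-85.6,-1.1,-1,0,0,-0.357,13.8,-128.4,-1.7,-1,0,0,-0.476,18.4,-171.2,-2.3,-1,0,0,-0.612,13.1,-203.6,2.7,-1,0,0,-0.749,7.9,-236,7.7,-1,0,0,-0.886,2.6,-268.4,12.7,-1,0,0,-1.023,-2.6,-300.8,17.7,-1]
[0,0,-0.136,24.9,-21.4,5,-1,0,0,-0.273,49.8,-42.7,10,-1,0,0,-0.41,74.7,-64.1,15,-1,0,0,-0.546,99.6,-85.5,20,-1,0,0,-0.683,124.5,-106.8,25,-1,0,0,-0.82,149.4,-128.2,30,-1,0,0,-0.957,174.4,-149.6,35,-1,0,0,-1.093,199.3,-170.9,40,-1]
cmd end [455.05 269.99 170.   103.98]
```

Call:
servo_tool(series=[0, 0, -0.119, -32.2, -28.6, -0.6, -1, 0, 0, -0.238, -64.4, -57.1, -1.2, -1, 0, 0, -0.357, -96.6, -85.7, -1.8, -1, 0, 0, -0.476, -128.8, -114.3, -2.3, -1, 0, 0, -0.595, -160.9, -142.8, -2.9, -1, 0, 0, -0.714, -193.1, -171.4, -3.5, -1, 0, 0, -0.833, -225.3, -200, -4.1, -1, 0, 0, -0.952, -257.5, -228.5, -4.7, -1])

```text
time_s: 1.15
ee_pos: [0.3323, -0.2761, 0.2275]
tcp_rot: [3.107, -0.464, 0.001]
force: [1.8, -0.9, 1.0]
grip_width: 1.0
```

Call:
servo_tool(series=[0, 0, -0.119, 4.6, -42.8, -0.6, -1, 0, 0, -0.238, 9.2, -85.6, -1.1, -1, 0, 0, -0.357, 13.8, -128.4, -1.7, -1, 0, 0, -0.476, 18.4, -171.2, -2.3, -1, 0, 0, -0.612, 13.1, -203.6, 2.7, -1, 0, 0, -0.749, 7.9, -236, 7.7, -1, 0, 0, -0.886, 2.6, -268.4, 12.7, -1, 0, 0, -1.023, -2.6, -300.8, 17.7, -1])

```text
time_s: 1.95
ee_pos: [0.4187, 0.0118, 0.2097]
tcp_rot: [2.935, 1.118, 0.001]
force: [0.6, -1.1, 0.3]
grip_width: 0.996
```

Call:
servo_tool(series=[0, 0, -0.136, 24.9, -21.4, 5, -1, 0, 0, -0.273, 49.8, -42.7, 10, -1, 0, 0, -0.41, 74.7, -64.1, 15, -1, 0, 0, -0.546, 99.6, -85.5, 20, -1, 0, 0, -0.683, 124.5, -106.8, 25, -1, 0, 0, -0.82, 149.4, -128.2, 30, -1, 0, 0, -0.957, 174.4, -149.6, 35, -1, 0, 0, -1.093, 199.3, -170.9, 40, -1])

```text
time_s: 2.75
ee_pos: [0.4552, 0.2718, 0.1694]
tcp_rot: [1.927, 2.481, 0.0]
force: [-0.3, -0.5, -0.2]
grip_width: 1.001
```

Run:
```python
from h import *
f=grab_frame("wrist"); cv2.imwrite("pics/w1.png",f["color"][:,:,::-1])
s=sense(); print(s["time_s"],s["ee_pos"],s["tcp_rot"],s["joints"],s["force"])
```

```text
2.8 [0.45517315 0.27553691 0.16876   ] [-1.91597224 -2.48742532 -0.00393595] [ 0.39424117  0.04248682  1.82632539  0.00294569  1.27150469 -1.43553032] [-3.38244717  0.63580521  0.79843622]
```

View pics/w1.png

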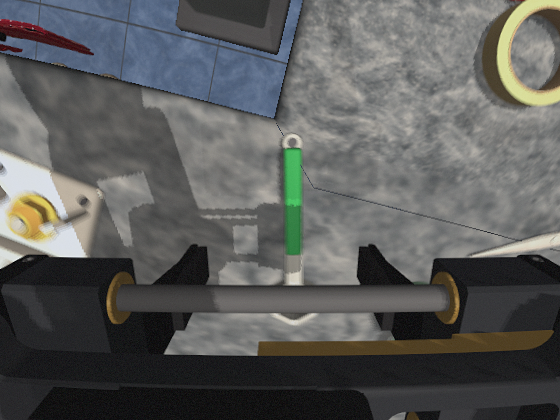

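Run:
```python
from h import *
np.set_printoptions(precision=4,suppress=True)
f=grab_frame("wrist"); s=sense(); print(s["ee_pos"],s["tcp_rot"],s["qvel"].max())
print("cam",-f["R"].T@f["t"])
m=mask(f,(50,100,40),(75,255,255),(260,120,330,275))
rowsY=[]
for y in range(155,255,10):
    xs=np.nonzero(m[y])[0]; 
    if len(xs): a=onz(f,(xs.min()-.5,y),.024);b=onz(f,(xs.max()+.5,y),.024);print(y,xs.min(),xs.max(),a[:2],b[:2],np.linalg.norm(a-b)); rowsY.append((a+b)/2)
r=np.array(rowsY); d=r[-1]-r[0]; print("yaw",np.degrees(np.arctan2(d[1],d[0])))
ys=np.nonzero(m.any(1))[0]; print(ys.min(),ys.max())
for y in (ys.min()-.5,ys.max()+.5):
    print(onz(f,(292.5,y),.024))
```

```text
[0.4548 0.2732 0.1688] [-1.9261 -2.4805 -0.0003] 0.07017198240255486
cam [0.3797 0.2553 0.3303]
155 279 295 [0.4142 0.2611] [0.4099 0.2774] 0.016795638910957613
165 279 295 [0.4238 0.2636] [0.4195 0.28  ] 0.016943570467727615
175 279 295 [0.4335 0.2662] [0.4292 0.2827] 0.01709624541334561
185 279 295 [0.4434 0.2687] [0.439  0.2854] 0.01725383690977891
195 279 295 [0.4536 0.2714] [0.4491 0.2882] 0.01741653113722761
205 279 295 [0.4638 0.274 ] [0.4594 0.291 ] 0.01758452819627824
215 279 295 [0.4743 0.2768] [0.4698 0.2939] 0.017758043121170325
225 279 295 [0.4851 0.2795] [0.4805 0.2969] 0.017937307016117177
235 279 295 [0.496  0.2824] [0.4914 0.2999] 0.018122568328685973
245 279 295 [0.5072 0.2853] [0.5025 0.303 ] 0.01831409427662147
yaw 15.01714018633692
146 253
[0.4017 0.2721 0.024 ]
[0.513  0.3025 0.024 ]
```

Run:
```python
from h import *
np.set_printoptions(precision=4,suppress=True)
f=grab_frame("side"); print([onz(f,u,z) for u,z in [((242,187),0),((227,180),0),((272,170),.035),((242,155),.072)]])
f=grab_frame("scene"); print([onz(f,u,z) for u,z in [((236,318),0),((234,284),.072),((252,290),.072)]])
from plan import *
a=load(); m=[457,280,40,105]; b=[457,280,4,105]
rows(lin(a,m,4)+[m]*2,-1); rows(lin(m,b,3)+[b]*3,-1)
```

```text
[array([0.5531, 0.4357, 0.    ]), array([0.5242, 0.4716, 0.    ]), array([0.6192, 0.4388, 0.035 ]), array([0.5553, 0.4453, 0.072 ])]
[array([0.5353, 0.4859, 0.    ]), array([0.5585, 0.4582, 0.072 ]), array([0.5225, 0.4473, 0.072 ])]
[0,0,-0.004,2.3,1.1,32.5,-1,0,0,-0.009,4.6,2.2,65,-1,0,0,-0.013,6.9,3.2,97.5,-1,0,0,-0.018,9.2,4.3,130,-1,0,0,-0.018,9.2,4.3,130,-1,0,0,-0.018,9.2,4.3,130,-1]
cmd end [456.99 279.95  40.   105.01]
[0,0,0,0,0,12,-1,0,0,0,0,0,24,-1,0,0,0,0,0,36,-1,0,0,0,0,0,36,-1,0,0,0,0,0,36,-1,0,0,0,0,0,36,-1]
cmd end [456.99 279.95   4.   105.01]
```

Mug is clear (x≈0.55, y≈0.45). Descend.

Call:
servo_tool(series=[0, 0, -0.004, 2.3, 1.1, 32.5, -1, 0, 0, -0.009, 4.6, 2.2, 65, -1, 0, 0, -0.013, 6.9, 3.2, 97.5, -1, 0, 0, -0.018, 9.2, 4.3, 130, -1, 0, 0, -0.018, 9.2, 4.3, 130, -1, 0, 0, -0.018, 9.2, 4.3, 130, -1])

```text
time_s: 3.55
ee_pos: [0.4571, 0.2793, 0.0399]
tcp_rot: [-1.914, -2.491, 0.002]
force: [-0.1, -0.5, 0.2]
grip_width: 0.996
```

Call:
servo_tool(series=[0, 0, 0, 0, 0, 12, -1, 0, 0, 0, 0, 0, 24, -1, 0, 0, 0, 0, 0, 36, -1, 0, 0, 0, 0, 0, 36, -1, 0, 0, 0, 0, 0, 36, -1, 0, 0, 0, 0, 0, 36, -1])

```text
time_s: 4.15
ee_pos: [0.4574, 0.2805, 0.0038]
tcp_rot: [1.912, 2.493, 0.001]
force: [0.6, -1.1, -0.4]
grip_width: 1.0
```

Run:
```python
from h import *
f=grab_frame("wrist"); cv2.imwrite("pics/w2.png",f["color"][:,:,::-1])
f=grab_frame("side"); zoom(f,130,130,370,310,3,"d2.png")
s=sense(); print(s["time_s"],s["ee_pos"],s["tcp_rot"],s["force"])
```

```text
4.25 [0.45760665 0.28053852 0.00405939] [1.91158638e+00 2.49247989e+00 1.30288085e-03] [-0.99925465 -0.20383325  0.04088019]
```

View pics/w2.png

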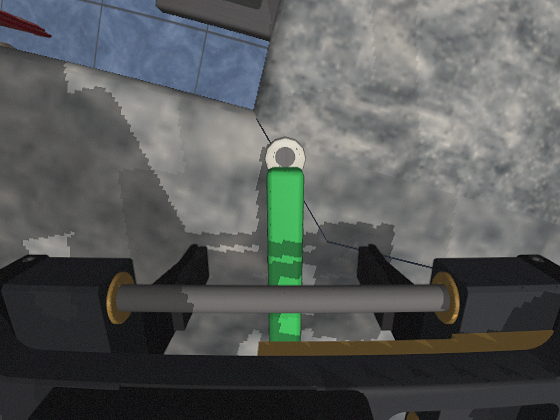

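View pics/d2.png

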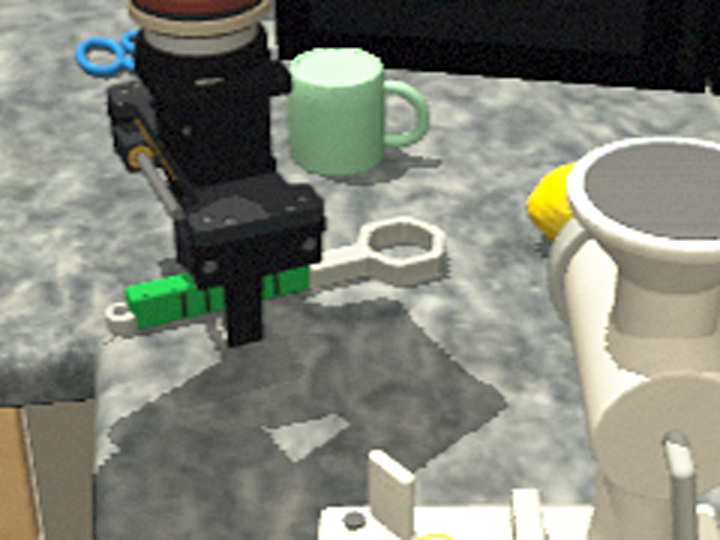

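Call:
servo_tool(series=[0, 0, 0, 0, 0, 0, 1, 0, 0, 0, 0, 0, 0, 1, 0, 0, 0, 0, 0, 0, 1, 0, 0, 0, 0, 0, 0, 1, 0, 0, 0, 0, 0, 0, 1, 0, 0, 0, 0, 0, 0, 1, 0, 0, 0, 0, 0, 0, 1], force=55)

```text
time_s: 4.95
ee_pos: [0.4571, 0.2803, 0.0035]
tcp_rot: [-1.912, -2.493, 0.0]
force: [-0.9, -0.3, 0.3]
grip_width: 0.446
```

Run:
```python
from plan import *
a=load(); b=a[:]; b[2]=110
rows(lin(a,b,5)+[b]*2,1)
```

```text
[0,0,0,0,0,-21.2,1,0,0,0,0,0,-42.4,1,0,0,0,0,0,-63.6,1,0,0,0,0,0,-84.8,1,0,0,0,0,0,-106,1,0,0,0,0,0,-106,1,0,0,0,0,0,-106,1]
cmd end [456.99 279.95 110.   105.01]
```

Still closing (0.446); more time, then check.

Call:
servo_tool(series=[0, 0, 0, 0, 0, 0, 1, 0, 0, 0, 0, 0, 0, 1, 0, 0, 0, 0, 0, 0, 1, 0, 0, 0, 0, 0, 0, 1, 0, 0, 0, 0, 0, 0, 1])

```text
time_s: 5.45
ee_pos: [0.4571, 0.2804, 0.0035]
tcp_rot: [-1.912, -2.493, -0.0]
force: [0.3, 0.9, 0.1]
grip_width: 0.201
```

Call:
servo_tool(series=[0, 0, 0, 0, 0, 0, 1, 0, 0, 0, 0, 0, 0, 1, 0, 0, 0, 0, 0, -21.2, 1, 0, 0, 0, 0, 0, -42.4, 1, 0, 0, 0, 0, 0, -63.6, 1, 0, 0, 0, 0, 0, -84.8, 1, 0, 0, 0, 0, 0, -106, 1, 0, 0, 0, 0, 0, -106, 1])

```text
time_s: 6.25
ee_pos: [0.4591, 0.281, 0.1124]
tcp_rot: [1.91, 2.491, 0.007]
force: [0.8, 0.5, -1.6]
grip_width: 0.206
```

Run:
```python
from h import *
np.set_printoptions(precision=4,suppress=True)
f=grab_frame("wrist"); cv2.imwrite("pics/w3.png",f["color"][:,:,::-1])
f=grab_frame("side"); zoom(f,130,100,370,280,3,"d3.png")
f=grab_frame("scene"); zoom(f,230,150,410,290,4,"s3.png")
s=sense(); print(s["time_s"],s["ee_pos"],s["tcp_rot"],s["force"],s["wrist_torque"],s["grip_width"])
```

```text
6.4 [0.4563 0.2798 0.1081] [-1.9115 -2.492   0.0028] [ 0.3209 -0.4587 -2.4333] [ 0.0615 -0.0507 -0.0194] 0.2034844003955369
```

View pics/w3.png

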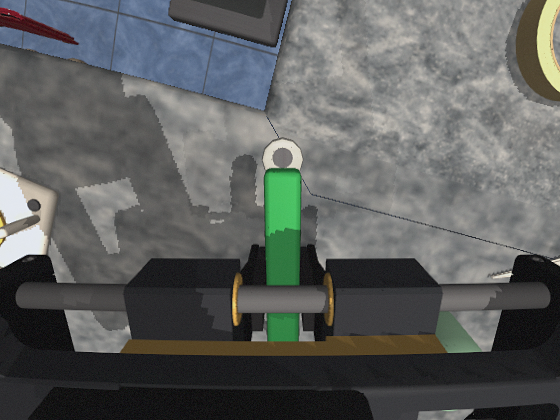

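View pics/d3.png

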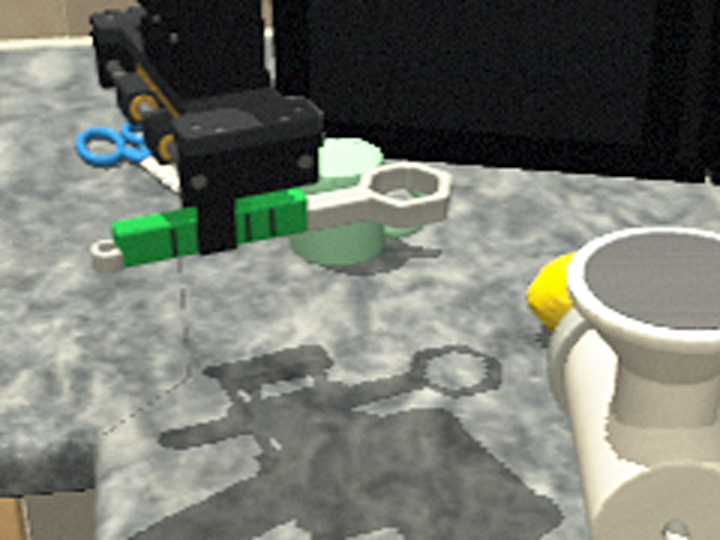

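View pics/s3.png

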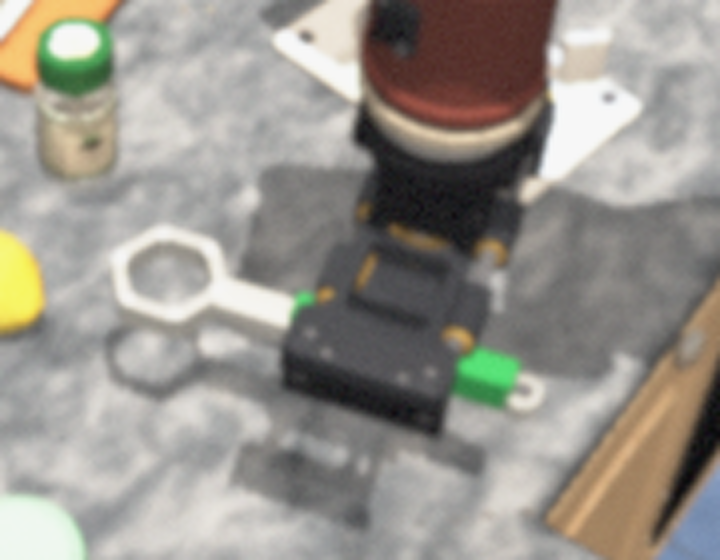

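Run:
```python
from h import *
np.set_printoptions(precision=4,suppress=True)
fs,fd=grab_frame("scene"),grab_frame("side"); s=sense(); print(s["ee_pos"],s["tcp_rot"],s["force"])
u=(168/4+230-.4,268/4+150-.4); v=(410/3+130-.3,187/3+100-.3)
zt=s["ee_pos"][2]-.0035+.016
print("exp z",zt,tri(fs,u,fd,v),onz(fs,u,zt),onz(fd,v,zt))
# wrench: hole at end
print("end hole", onz(fs,(525/4+230-.4,393/4+150-.4),zt), onz(fd,(103/3+130,247/3+100),zt))
p=s["ee_pos"]; 
for L in(.113,.118,.123): print(p[:2]+L*np.array([np.cos(np.radians(15)),np.sin(np.radians(15))]))
# ring hole outline
zoom(fs,250,190,300,245,10,"s4.png"); zoom(fd,230,140,300,180,10,"d4.png")
```

```text
[0.4559 0.2797 0.1077] [-1.9111 -2.4915  0.0044] [-0.2767 -0.7481 -2.9666]
exp z 0.12016275240214301 (array([0.5821, 0.3104, 0.1198]), np.float64(0.004474595229044102)) [0.5795 0.3111 0.1202] [0.5844 0.3117 0.1202]
end hole [0.395  0.2676 0.1202] [0.3993 0.2606 0.1202]
[0.5651 0.309 ]
[0.5699 0.3103]
[0.5747 0.3115]
```

View pics/s4.png

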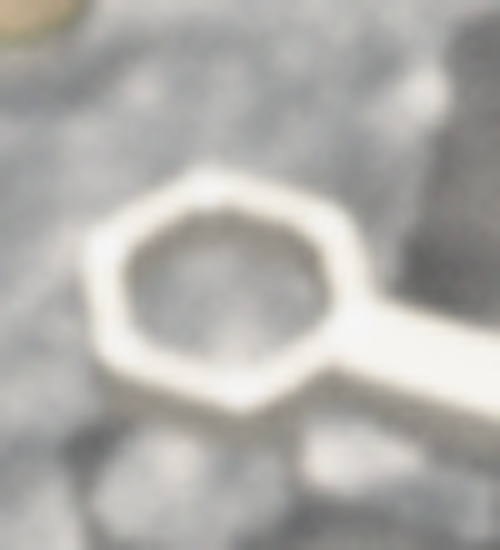

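View pics/d4.png

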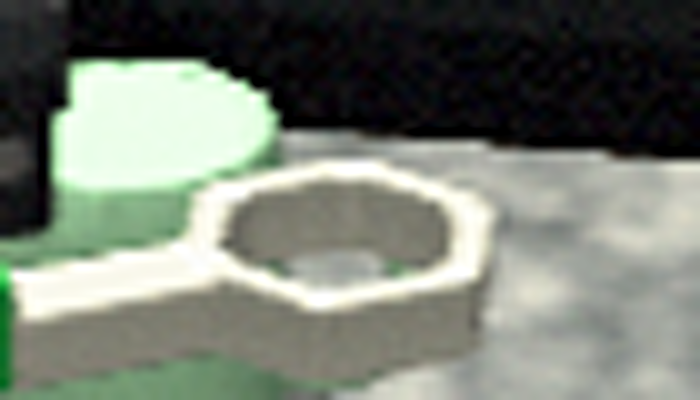

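Run:
```python
from h import *
np.set_printoptions(precision=4,suppress=True)
fs,fd=grab_frame("scene"),grab_frame("side"); s=sense(); print(s["ee_pos"],s["tcp_rot"])
u=(272.2,218.4);v=(263.6,162.6)
zt=.1202
a,b=onz(fs,u,zt),onz(fd,v,zt)
print(tri(fs,u,fd,v),a,b)
for q in ((a+b)/2,a,b):
  d=q-s["ee_pos"]; print(np.linalg.norm(d[:2]),np.degrees(np.arctan2(d[1],d[0])))
zoom(fd,240,290,310,350,10,"d5.png");
```

```text
[0.4562 0.2799 0.108 ] [-1.9112 -2.4918  0.0036]
(array([0.5781, 0.3126, 0.1183]), np.float64(0.002745144540278238)) [0.5757 0.3142 0.1202] [0.5789 0.3101 0.1202]
0.12526274695612413 14.925144845469873
0.1242342450817369 16.020701054684434
0.12633629142426095 13.847819214570716
```

View pics/d5.png

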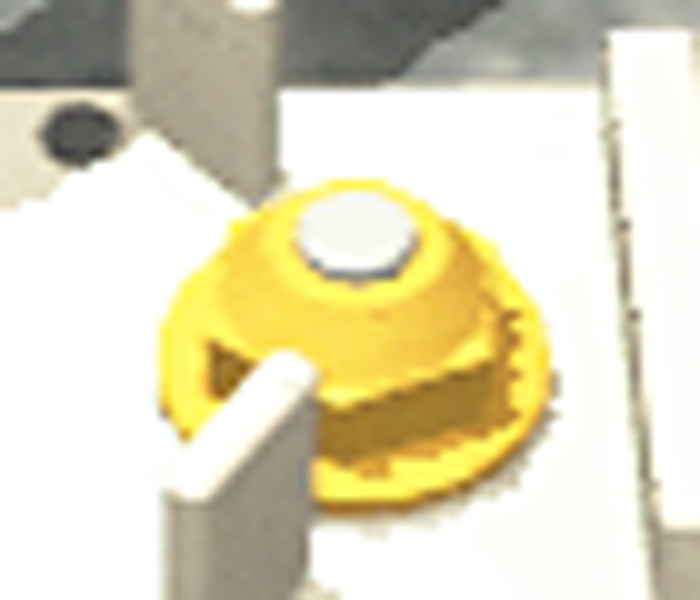

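Run:
```python
from h import *
np.set_printoptions(precision=4,suppress=True)
fd=grab_frame("side")
D=lambda x,y:(x/10+240-.45,y/10+290-.45)
for z,pts in ((.030,[(330,405),(495,352),(212,340)]),(.018,[(316,462),(497,405)])):
    P=[onz(fd,D(*p),z) for p in pts]; print(P)
    for i in range(len(P)-1):
        j=i+1 if i==0 else 2
        d=P[j]-P[0]; print("edge",np.linalg.norm(d),np.degrees(np.arctan2(d[1],d[0]))%60)
print(onz(fd,D(357,232),.044-.002), onz(fd,D(395,515),.014),onz(fd,D(160,375),.016),onz(fd,D(550,375),.016))
```

```text
[array([ 0.5381, -0.0202,  0.03  ]), array([ 0.5627, -0.014 ,  0.03  ]), array([ 0.5239, -0.0053,  0.03  ])]
edge 0.025400143872248152 14.192670933822855
edge 0.02057572945975419 13.428810906987394
[array([ 0.5365, -0.019 ,  0.018 ]), array([ 0.5638, -0.0125,  0.018 ])]
edge 0.027993186491026827 13.520476097263302
[0.5454 0.0003 0.042 ] [ 0.5464 -0.0269  0.014 ] [0.5178 0.003  0.016 ] [ 0.5729 -0.0061  0.016 ]
```

Run:
```python
from plan import *
a=load(); m=[395,150,105,104]; b=[400,-20,90,104]; c=[422,-27,90,104]
rows(lin(a,m,6)+lin(m,b,6)+lin(b,c,2)+[c]*2,1)
```

```text
[0,0,0.003,-18.2,-15.6,0.8,1,0,0,0.006,-36.5,-31.2,1.7,1,0,0,0.009,-54.7,-46.8,2.5,1,0,0,0.012,-73,-62.4,3.3,1,0,0,0.015,-91.2,-78,4.2,1,0,0,0.018,-109.5,-93.5,5,1,0,0,0.018,-137,-100.1,7.5,1,0,0,0.018,-164.6,-106.6,10,1]
[0,0,0,-27.7,-6.1,2.5,1,0,0,0,-55.4,-12.1,5,1,0,0,0,-83.1,-18.1,7.5,1,0,0,0,-110.8,-24.2,10,1,0,0,0,-116.9,-14.3,10,1,0,0,0,-122.9,-4.5,10,1,0,0,0,-122.9,-4.5,10,1,0,0,0,-122.9,-4.5,10,1]
cmd end [422.01 -26.99  90.   103.98]
```

Call:
servo_tool(series=[0, 0, 0.003, -18.2, -15.6, 0.8, 1, 0, 0, 0.006, -36.5, -31.2, 1.7, 1, 0, 0, 0.009, -54.7, -46.8, 2.5, 1, 0, 0, 0.012, -73, -62.4, 3.3, 1, 0, 0, 0.015, -91.2, -78, 4.2, 1, 0, 0, 0.018, -109.5, -93.5, 5, 1, 0, 0, 0.018, -137, -100.1, 7.5, 1, 0, 0, 0.018, -164.6, -106.6, 10, 1])

```text
time_s: 7.45
ee_pos: [0.3964, 0.0929, 0.0992]
tcp_rot: [1.933, 2.476, -0.0]
force: [1.0, -0.0, -2.3]
grip_width: 0.206
```

Call:
servo_tool(series=[0, 0, 0, -27.7, -6.1, 2.5, 1, 0, 0, 0, -55.4, -12.1, 5, 1, 0, 0, 0, -83.1, -18.1, 7.5, 1, 0, 0, 0, -110.8, -24.2, 10, 1, 0, 0, 0, -116.9, -14.3, 10, 1, 0, 0, 0, -122.9, -4.5, 10, 1, 0, 0, 0, -122.9, -4.5, 10, 1, 0, 0, 0, -122.9, -4.5, 10, 1])

```text
time_s: 8.25
ee_pos: [0.4216, -0.0265, 0.0891]
tcp_rot: [-1.934, -2.474, 0.001]
force: [0.3, 0.5, -2.1]
grip_width: 0.203
```

Run:
```python
from h import *
np.set_printoptions(precision=4,suppress=True)
f=grab_frame("side"); zoom(f,200,230,340,350,5,"d6.png")
f=grab_frame("scene"); zoom(f,310,120,400,210,7,"s6.png")
s=sense(); print(s["time_s"],s["ee_pos"],s["tcp_rot"],s["force"],s["wrist_torque"],s["grip_width"])
```

```text
8.35 [ 0.4214 -0.0262  0.0892] [-1.9331 -2.4751  0.0007] [ 0.0032 -0.2434 -0.5756] [ 0.0775 -0.0031 -0.03  ] 0.19983159304815407
```

View pics/d6.png

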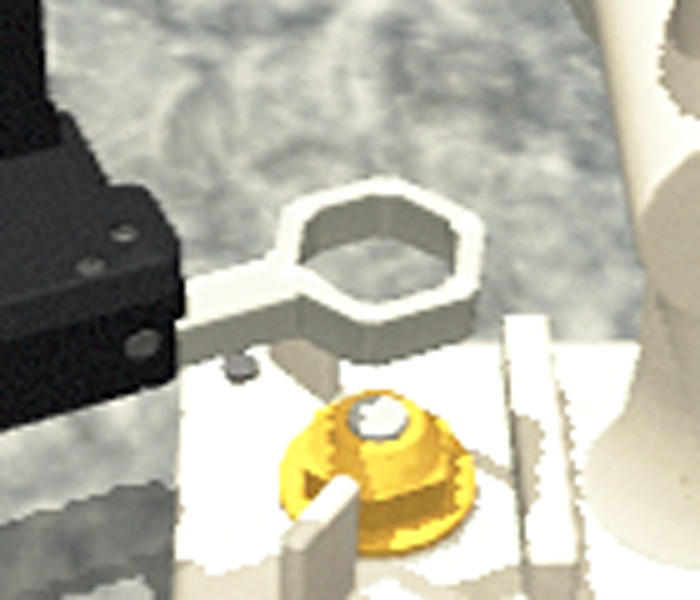

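View pics/s6.png

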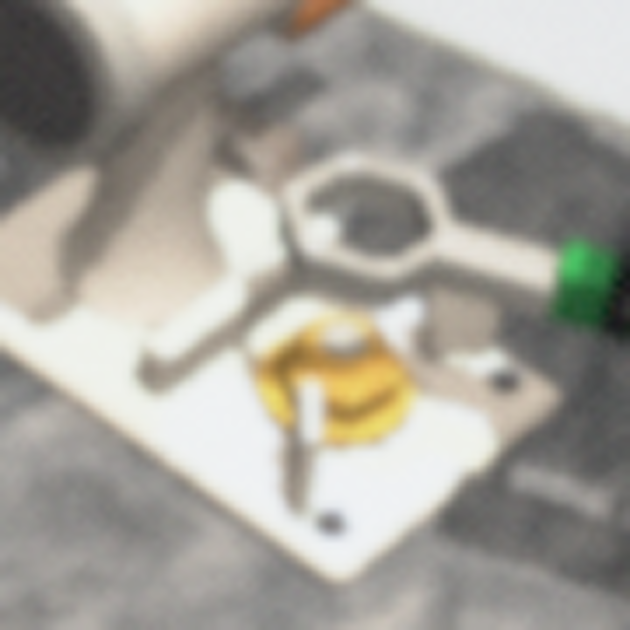

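Run:
```python
from h import *
np.set_printoptions(precision=4,suppress=True)
fs,fd=grab_frame("scene"),grab_frame("side")
zt=.1017
r=onz(fd,(276.3-.4,279.8-.4),zt); n=onz(fd,(275.8-.1,313.2-.4),.042); print("D",r,n,r-n)
r=onz(fs,(362.3-.4,150.6-.4),zt); n=onz(fs,(359-.4,168.3-.4),.042); print("S",r,n,r-n)
# predicted pixel of ring centre if exactly above nut as seen by each cam
# wrench yaw from side: edge dirs
C=[(388,180),(485,222),(475,288),(375,323),(280,272),(287,210)]
P=np.array([onz(fd,(x/5+200-.4,y/5+230-.4),zt) for x,y in C])
for i in range(6):
    d=P[(i+1)%6]-P[i]; print(np.linalg.norm(d).round(4),(np.degrees(np.arctan2(d[1],d[0]))%60).round(1))
```

```text
D [0.5452 0.0015 0.1017] [0.546  0.0001 0.042 ] [-0.0008  0.0014  0.0597]
S [0.5424 0.0067 0.1017] [0.5421 0.006  0.042 ] [0.0003 0.0007 0.0597]
0.0318 15.8
0.0276 12.0
0.0301 18.0
0.032 11.8
0.026 17.2
0.031 16.1
```

Run:
```python
from plan import *
a=load(); m=[422.3,-28,38,104]; b=[422.3,-28,24,104]
rows(lin(a,m,4)+[m],1); rows(lin(m,b,5)+[b],1)
```

```text
[0,0,0,-0.3,0,13,1,0,0,0,-0.5,0,26,1,0,0,0,-0.8,0,39,1,0,0,0,-1.1,0,52,1,0,0,0,-1.1,0,52,1]
cmd end [422.27 -28.06  38.   103.98]
[0,0,0,0,0,2.8,1,0,0,0,0,0,5.6,1,0,0,0,0,0,8.4,1,0,0,0,0,0,11.2,1,0,0,0,0,0,14,1,0,0,0,0,0,14,1]
cmd end [422.27 -28.06  24.   103.98]
```

Call:
servo_tool(series=[0, 0, 0, -0.3, 0, 13, 1, 0, 0, 0, -0.5, 0, 26, 1, 0, 0, 0, -0.8, 0, 39, 1, 0, 0, 0, -1.1, 0, 52, 1, 0, 0, 0, -1.1, 0, 52, 1])

```text
time_s: 8.95
ee_pos: [0.4206, -0.027, 0.036]
tcp_rot: [-1.932, -2.473, 0.002]
force: [-0.1, -0.0, -2.7]
grip_width: 0.203
```

Call:
servo_tool(series=[0, 0, 0, 0, 0, 2.8, 1, 0, 0, 0, 0, 0, 5.6, 1, 0, 0, 0, 0, 0, 8.4, 1])

```text
time_s: 9.25
ee_pos: [0.4231, -0.0278, 0.0296]
tcp_rot: [1.933, 2.475, 0.001]
force: [0.2, -0.5, -2.3]
grip_width: 0.201
```

Call:
servo_tool(series=[0, 0, 0, 0, 0, 2.8, 1, 0, 0, 0, 0, 0, 5.6, 1, 0, 0, 0, 0, 0, 5.6, 1])

```text
time_s: 9.55
ee_pos: [0.4222, -0.0276, 0.0232]
tcp_rot: [-1.934, -2.475, 0.0]
force: [-0.7, -0.0, -2.1]
grip_width: 0.199
```

Run:
```python
from h import *
np.set_printoptions(precision=4,suppress=True)
f=grab_frame("side"); zoom(f,200,230,340,350,5,"d7.png")
s=sense(); print(s["time_s"],s["ee_pos"],s["tcp_rot"],s["force"],s["wrist_torque"],s["grip_width"])
```

```text
9.6 [ 0.4223 -0.0277  0.0233] [-1.934  -2.4752  0.0003] [-0.4578  0.1049 -2.3224] [0.1157 0.0117 0.0218] 0.20304309101008866
```

View pics/d7.png

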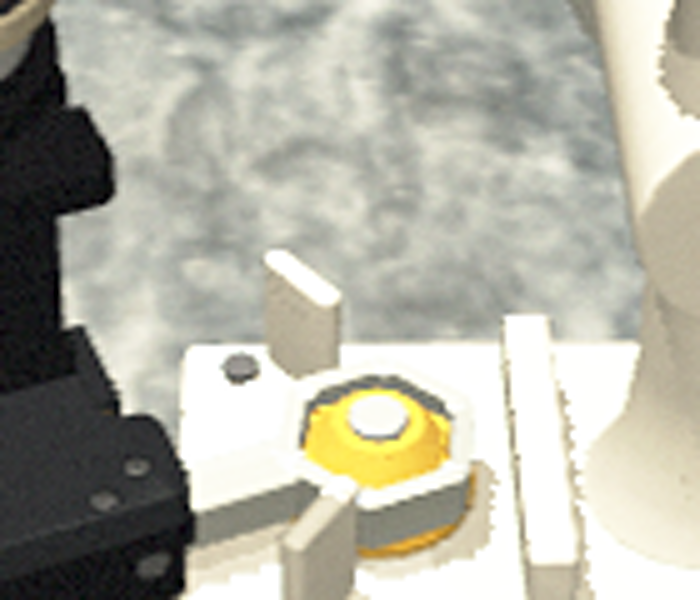

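```bash
cat >> plan.py <<'E'
N=[543.9,2.3]
def arc(y0,y1,n,z0,z1,L=125.3):
    out=[]
    for k in range(1,n+1):
        y=y0+(y1-y0)*k/n; t=np.radians(y)
        out.append([N[0]-L*np.cos(t),N[1]-L*np.sin(t),z0+(z1-z0)*k/n,y+90])
    return out
E
python3 - <<'E'
from plan import *
rows(arc(14,-54,24,24,23.2),1)
E
```

```text
[0,0,0.049,6.2,0.2,0,1,0,0,0.099,12.4,0.7,0.1,1,0,0,0.148,18.6,1.4,0.1,1,0,0,0.198,24.7,2.5,0.1,1,0,0,0.247,30.7,3.9,0.2,1,0,0,0.296,36.7,5.5,0.2,1,0,0,0.346,42.5,7.5,0.2,1,0,0,0.395,48.3,9.7,0.3,1]
[0,0,0.05,6.2,0.2,0,1,0,0,0.099,12.4,0.6,0,1,0,0,0.149,18.5,1.4,0.1,1,0,0,0.198,24.6,2.5,0.1,1,0,0,0.248,30.7,3.8,0.1,1,0,0,0.297,36.7,5.5,0.2,1,0,0,0.346,42.5,7.5,0.2,1,0,0,0.396,48.3,9.7,0.2,1]
[0,0,0.049,6.2,0.2,0.1,1,0,0,0.099,12.4,0.6,0.1,1,0,0,0.148,18.5,1.4,0.1,1,0,0,0.198,24.6,2.4,0.2,1,0,0,0.247,30.7,3.8,0.2,1,0,0,0.297,36.6,5.5,0.2,1,0,0,0.346,42.5,7.4,0.3,1,0,0,0.396,48.3,9.7,0.3,1]
cmd end [470.27 103.66  23.2   35.97]
```

Call:
servo_tool(series=[0, 0, 0.049, 6.2, 0.2, 0, 1, 0, 0, 0.099, 12.4, 0.7, 0.1, 1, 0, 0, 0.148, 18.6, 1.4, 0.1, 1, 0, 0, 0.198, 24.7, 2.5, 0.1, 1, 0, 0, 0.247, 30.7, 3.9, 0.2, 1, 0, 0, 0.296, 36.7, 5.5, 0.2, 1, 0, 0, 0.346, 42.5, 7.5, 0.2, 1, 0, 0, 0.395, 48.3, 9.7, 0.3, 1])

```text
time_s: 10.4
ee_pos: [0.4201, 0.0212, 0.0233]
tcp_rot: [2.383, 2.046, -0.001]
force: [-0.6, -2.4, -1.9]
grip_width: 0.2
```

Run:
```python
from h import *
np.set_printoptions(precision=4,suppress=True)
f=grab_frame("side"); zoom(f,200,230,340,350,5,"d8.png")
s=sense(); print(s["time_s"],s["ee_pos"],s["tcp_rot"],s["force"],s["wrist_torque"],s["grip_width"])
```

```text
10.45 [0.4202 0.0219 0.0233] [ 2.3862  2.0431 -0.0008] [-0.2183 -3.1676 -3.066 ] [-0.4071  0.0425  0.0522] 0.20228334965216307
```

View pics/d8.png

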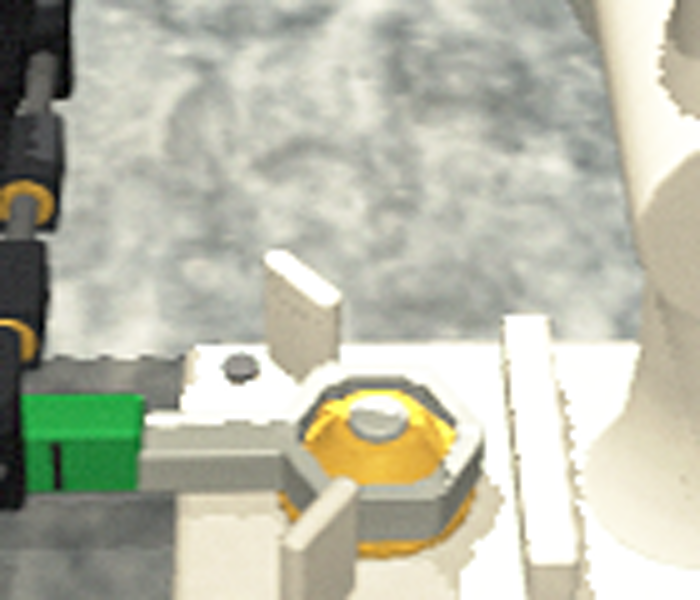

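Call:
servo_tool(series=[0, 0, 0.05, 6.2, 0.2, 0, 1, 0, 0, 0.099, 12.4, 0.6, 0, 1, 0, 0, 0.149, 18.5, 1.4, 0.1, 1, 0, 0, 0.198, 24.6, 2.5, 0.1, 1, 0, 0, 0.248, 30.7, 3.8, 0.1, 1, 0, 0, 0.297, 36.7, 5.5, 0.2, 1, 0, 0, 0.346, 42.5, 7.5, 0.2, 1, 0, 0, 0.396, 48.3, 9.7, 0.2, 1])

```text
time_s: 11.25
ee_pos: [0.4366, 0.0676, 0.0229]
tcp_rot: [-2.739, -1.539, 0.002]
force: [-1.3, -2.1, -2.5]
grip_width: 0.203
```

Call:
servo_tool(series=[0, 0, 0.049, 6.2, 0.2, 0.1, 1, 0, 0, 0.099, 12.4, 0.6, 0.1, 1, 0, 0, 0.148, 18.5, 1.4, 0.1, 1, 0, 0, 0.198, 24.6, 2.4, 0.2, 1])

```text
time_s: 11.65
ee_pos: [0.4514, 0.0875, 0.0227]
tcp_rot: [-2.877, -1.26, 0.002]
force: [-1.4, -1.1, -1.5]
grip_width: 0.201
```

Run:
```python
from h import *
np.set_printoptions(precision=4,suppress=True)
f=grab_frame("side"); zoom(f,200,230,340,350,5,"d9.png")
s=sense(); print(s["time_s"],s["ee_pos"],s["tcp_rot"],s["force"],s["wrist_torque"],s["joints"])
```

```text
11.7 [0.4519 0.0881 0.0228] [-2.8789 -1.2563  0.0011] [-2.1194 -0.8692 -2.0672] [-0.0867  0.2909  0.1506] [ 0.0207  0.0835  2.0952  0.0003  0.9638 -0.8024]
```

View pics/d9.png

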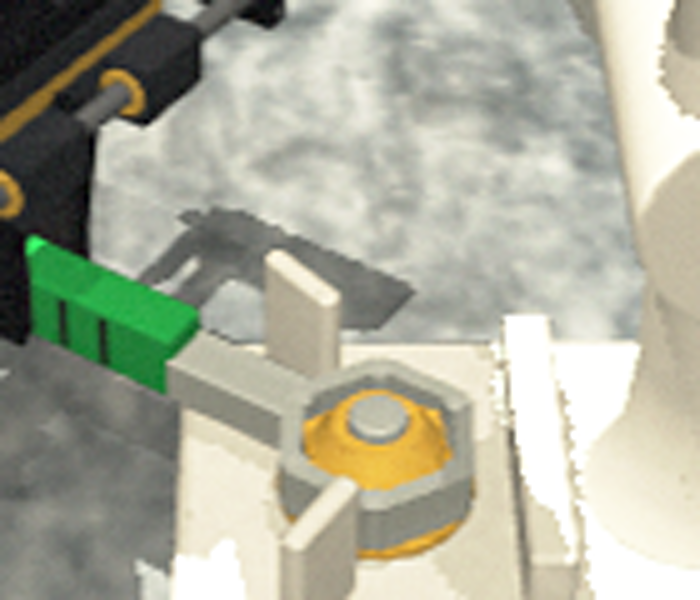

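Run:
```python
from plan import *
import json
e=arc(14,-54,24,24,23.2)[19]; json.dump(e,open(P,'w')); print(e)
y=e[3]-90; s1=arc(y,y+8,3,e[2],e[2]); t=s1[-1]; up=t[:]; up[2]=42
rows(s1+lin(t,up,3)+[up],1)
a=arc(y+8,y+68,10,42,42)
rows(a+[a[-1]]*3,1)
```

```text
[np.float64(451.76578129010346), np.float64(87.21981949296024), 23.333333333333332, 47.333333333333336]
[0,0,-0.047,-5.8,0.1,0,1,0,0,-0.093,-11.6,0.5,0,1,0,0,-0.14,-17.4,1.2,0,1,0,0,-0.14,-17.4,1.2,-6.2,1,0,0,-0.14,-17.4,1.2,-12.4,1,0,0,-0.14,-17.4,1.2,-18.7,1,0,0,-0.14,-17.4,1.2,-18.7,1]
cmd end [440.86  73.61  42.03  55.35]
[0,0,-0.104,-13.1,0.7,0,1,0,0,-0.209,-26.1,2.7,0,1,0,0,-0.314,-38.8,6.1,0,1,0,0,-0.419,-51,10.8,0,1,0,0,-0.523,-62.7,16.8,0,1,0,0,-0.628,-73.7,23.9,0,1,0,0,-0.733,-83.9,32.2,0,1,0,0,-0.837,-93.2,41.4,0,1]
[0,0,-0.105,-13.1,0.7,0,1,0,0,-0.21,-26.1,2.8,0,1,0,0,-0.21,-26.1,2.8,0,1,0,0,-0.21,-26.1,2.8,0,1,0,0,-0.21,-26.1,2.8,0,1]
cmd end [430.67 -51.35  42.03 115.34]
```

Call:
servo_tool(series=[0, 0, -0.047, -5.8, 0.1, 0, 1, 0, 0, -0.093, -11.6, 0.5, 0, 1, 0, 0, -0.14, -17.4, 1.2, 0, 1, 0, 0, -0.14, -17.4, 1.2, -6.2, 1, 0, 0, -0.14, -17.4, 1.2, -12.4, 1, 0, 0, -0.14, -17.4, 1.2, -18.7, 1, 0, 0, -0.14, -17.4, 1.2, -18.7, 1])

```text
time_s: 12.4
ee_pos: [0.4424, 0.0741, 0.0431]
tcp_rot: [2.781, 1.458, 0.004]
force: [0.2, 0.1, -3.1]
grip_width: 0.205
```

Run:
```python
from h import *
np.set_printoptions(precision=4,suppress=True)
f=grab_frame("side"); zoom(f,200,230,340,350,5,"d10.png")
s=sense(); print(s["time_s"],s["ee_pos"],s["tcp_rot"],s["force"],s["wrist_torque"],s["joints"])
```

```text
12.45 [0.442  0.0741 0.0425] [2.7814 1.4585 0.003 ] [ 0.4748 -0.2996 -2.3305] [ 0.1    -0.0594  0.0319] [-0.0103  0.0144  2.1214  0.0001  1.0037 -0.9763]
```

View pics/d10.png

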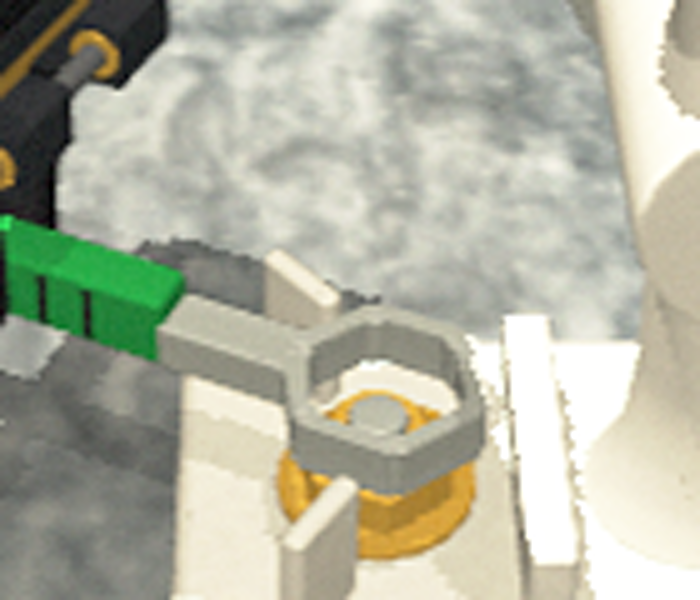

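Lifted clear, ring still centred round the crown. Swing back 60°.

Call:
servo_tool(series=[0, 0, -0.104, -13.1, 0.7, 0, 1, 0, 0, -0.209, -26.1, 2.7, 0, 1, 0, 0, -0.314, -38.8, 6.1, 0, 1, 0, 0, -0.419, -51, 10.8, 0, 1, 0, 0, -0.523, -62.7, 16.8, 0, 1, 0, 0, -0.628, -73.7, 23.9, 0, 1, 0, 0, -0.733, -83.9, 32.2, 0, 1, 0, 0, -0.837, -93.2, 41.4, 0, 1])

```text
time_s: 13.25
ee_pos: [0.4218, -0.0267, 0.0414]
tcp_rot: [-1.944, -2.468, 0.0]
force: [-0.4, -0.2, -3.0]
grip_width: 0.2
```

Call:
servo_tool(series=[0, 0, -0.105, -13.1, 0.7, 0, 1, 0, 0, -0.21, -26.1, 2.8, 0, 1, 0, 0, -0.21, -26.1, 2.8, 0, 1, 0, 0, -0.21, -26.1, 2.8, 0, 1, 0, 0, -0.21, -26.1, 2.8, 0, 1])

```text
time_s: 13.75
ee_pos: [0.4303, -0.0504, 0.0413]
tcp_rot: [-1.682, -2.652, 0.0]
force: [0.9, 0.4, -2.9]
grip_width: 0.202
```

Run:
```python
from h import *
np.set_printoptions(precision=4,suppress=True)
f=grab_frame("side"); zoom(f,230,270,310,350,8,"d11.png")
s=sense(); print(s["time_s"],s["ee_pos"],s["tcp_rot"],s["force"],s["wrist_torque"],s["joints"])
from plan import *
a=load(); b=a[:]; b[2]=23; rows(lin(a,b,6)+[b],1)
```

```text
13.8 [ 0.4303 -0.0504  0.0413] [-1.6812 -2.6531  0.0001] [-0.1336 -0.762  -2.8119] [ 0.0684 -0.0867  0.0091] [-0.299  -0.0178  2.1562  0.0001  1.0039 -2.3111]
[0,0,0,0,0,3.2,1,0,0,0,0,0,6.3,1,0,0,0,0,0,9.5,1,0,0,0,0,0,12.7,1,0,0,0,0,0,15.9,1,0,0,0,0,0,19,1,0,0,0,0,0,19,1]
cmd end [430.67 -51.35  23.03 115.34]
```

View pics/d11.png

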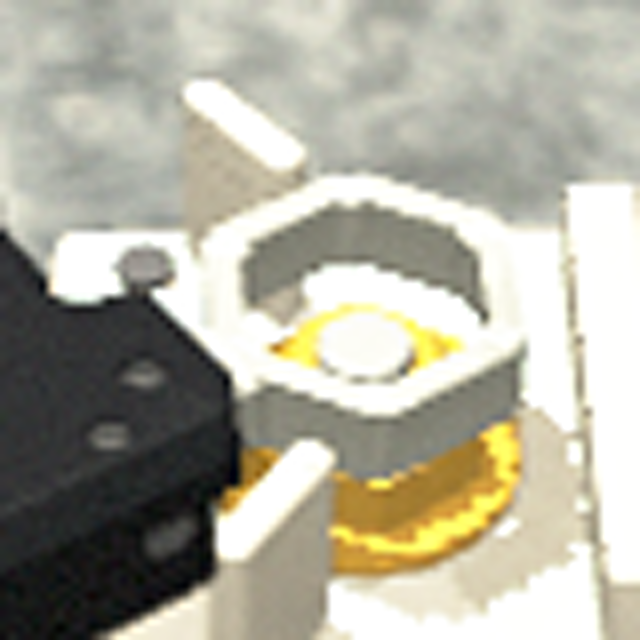

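Call:
servo_tool(series=[0, 0, 0, 0, 0, 3.2, 1, 0, 0, 0, 0, 0, 6.3, 1, 0, 0, 0, 0, 0, 9.5, 1, 0, 0, 0, 0, 0, 12.7, 1, 0, 0, 0, 0, 0, 12.7, 1])

```text
time_s: 14.3
ee_pos: [0.4302, -0.0508, 0.0282]
tcp_rot: [-1.68, -2.653, 0.001]
force: [-0.2, -0.2, -2.5]
grip_width: 0.206
```

Call:
servo_tool(series=[0, 0, 0, 0, 0, 3.2, 1, 0, 0, 0, 0, 0, 6.3, 1, 0, 0, 0, 0, 0, 6.3, 1])

```text
time_s: 14.6
ee_pos: [0.4304, -0.0509, 0.022]
tcp_rot: [-1.68, -2.654, 0.0]
force: [0.3, -0.1, -2.9]
grip_width: 0.202
```

Run:
```python
from plan import *
y=load()[3]-90; print(y)
# expected stop at world yaw ~ -46; stop-free part: go to -33 at 3deg/row, then feel
a=arc(y,-35,20,23,22.2)
rows(a,1)
```

```text
25.343423615362056
[0,0,0.053,6.6,0.2,0.1,1,0,0,0.105,13.2,0.7,0.1,1,0,0,0.158,19.7,1.6,0.2,1,0,0,0.211,26.2,2.8,0.2,1,0,0,0.263,32.6,4.3,0.2,1,0,0,0.316,39,6.2,0.3,1,0,0,0.369,45.2,8.4,0.3,1,0,0,0.421,51.3,11,0.4,1]
[0,0,0.053,6.5,0.2,0,1,0,0,0.106,13.1,0.7,0,1,0,0,0.158,19.7,1.5,0.1,1,0,0,0.211,26.1,2.8,0.1,1,0,0,0.264,32.6,4.3,0.2,1,0,0,0.316,38.9,6.2,0.2,1,0,0,0.369,45.1,8.4,0.2,1,0,0,0.422,51.2,10.9,0.3,1]
[0,0,0.052,6.6,0.2,0,1,0,0,0.105,13.2,0.7,0.1,1,0,0,0.158,19.7,1.6,0.1,1,0,0,0.21,26.2,2.8,0.1,1]
cmd end [441.25  74.17  22.23  55.01]
```

Call:
servo_tool(series=[0, 0, 0.053, 6.6, 0.2, 0.1, 1, 0, 0, 0.105, 13.2, 0.7, 0.1, 1, 0, 0, 0.158, 19.7, 1.6, 0.2, 1, 0, 0, 0.211, 26.2, 2.8, 0.2, 1, 0, 0, 0.263, 32.6, 4.3, 0.2, 1, 0, 0, 0.316, 39, 6.2, 0.3, 1, 0, 0, 0.369, 45.2, 8.4, 0.3, 1, 0, 0, 0.421, 51.3, 11, 0.4, 1])

```text
time_s: 15.4
ee_pos: [0.4188, -0.0003, 0.0222]
tcp_rot: [2.199, 2.243, -0.001]
force: [-0.2, -2.9, -3.4]
grip_width: 0.204
```

Call:
servo_tool(series=[0, 0, 0.053, 6.5, 0.2, 0, 1, 0, 0, 0.106, 13.1, 0.7, 0, 1, 0, 0, 0.158, 19.7, 1.5, 0.1, 1, 0, 0, 0.211, 26.1, 2.8, 0.1, 1, 0, 0, 0.264, 32.6, 4.3, 0.2, 1, 0, 0, 0.316, 38.9, 6.2, 0.2, 1, 0, 0, 0.369, 45.1, 8.4, 0.2, 1, 0, 0, 0.422, 51.2, 10.9, 0.3, 1])

```text
time_s: 16.2
ee_pos: [0.4284, 0.0513, 0.0218]
tcp_rot: [2.62, 1.733, -0.001]
force: [-0.0, -2.4, -2.2]
grip_width: 0.197
```

Call:
servo_tool(series=[0, 0, 0.052, 6.6, 0.2, 0, 1, 0, 0, 0.105, 13.2, 0.7, 0.1, 1, 0, 0, 0.158, 19.7, 1.6, 0.1, 1, 0, 0, 0.21, 26.2, 2.8, 0.1, 1])

```text
time_s: 16.6
ee_pos: [0.441, 0.0745, 0.0216]
tcp_rot: [2.787, 1.449, -0.002]
force: [0.1, -2.3, -2.6]
grip_width: 0.201
```

```bash
cat > st.py <<'E'
from h import *
np.set_printoptions(precision=4,suppress=True)
from plan import load
def st():
    F=[];T=[]
    s=sense()
    r=np.array(s["tcp_rot"]); yaw=np.degrees(2*np.arctan2(r[1],r[0]))
    w=(yaw-90+180)%360-180
    t=np.radians(w); ft=np.dot(s["force"][:2],[np.sin(t),-np.cos(t)])  # tangential along clockwise travel of handle
    fr=np.dot(s["force"][:2],[np.cos(t),np.sin(t)])
    # moment about nut axis z from tool force at handle + wrist moment
    print("t",s["time_s"],"meas",(s["ee_pos"]*1000).round(1),"wrench yaw",w.round(2),"cmdyaw",round(load()[3]-90,2),"Ft",ft.round(2),"Fr",fr.round(2),"Fz",s["force"][2].round(2),"Tz",s["wrist_torque"][2].round(3))
E
python3 -c "
from st import *
st(); f=grab_frame('side'); zoom(f,200,230,340,350,5,'d12.png')"
```

```text
t 16.6 meas [441.   74.5  21.6] wrench yaw -35.07 cmdyaw -34.99 Ft 1.81 Fr 1.42 Fz -2.65 Tz 0.317
```

View pics/d12.png

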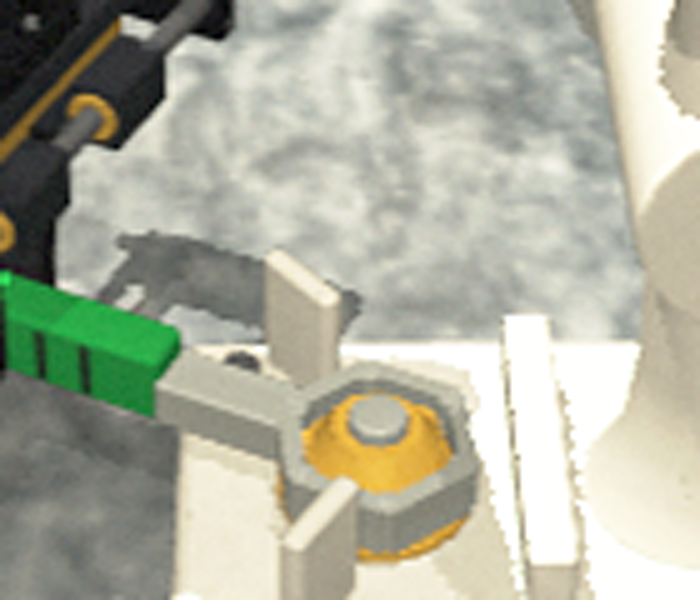

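Call:
servo_tool(series=[0, 0, 0.017, 2.1, 0, 0, 1, 0, 0, 0.034, 4.3, 0.1, 0.1, 1, 0, 0, 0.051, 6.4, 0.2, 0.1, 1])

```text
time_s: 16.95
ee_pos: [0.4448, 0.0796, 0.0215]
tcp_rot: [-2.823, -1.378, 0.001]
force: [-2.0, -1.2, -1.7]
grip_width: 0.202
```

```bash
python3 -c "
from st import *
st()"
```

```text
t 16.95 meas [444.8  79.6  21.5] wrench yaw -37.96 cmdyaw -34.99 Ft 2.22 Fr -0.82 Fz -1.74 Tz 0.246
```

Call:
servo_tool(series=[0, 0, 0.008, 1.1, 0, 0, 1, 0, 0, 0.017, 2.1, 0, 0, 1])

```text
time_s: 17.15
ee_pos: [0.4462, 0.0813, 0.0215]
tcp_rot: [-2.834, -1.354, 0.001]
force: [-1.7, -1.2, -2.8]
grip_width: 0.201
```

```bash
python3 -c "
from st import *
st()"
```

```text
t 17.15 meas [446.2  81.3  21.5] wrench yaw -38.92 cmdyaw -34.99 Ft 1.99 Fr -0.62 Fz -2.83 Tz 0.125
```

Call:
servo_tool(series=[0, 0, 0.008, 1.1, 0, 0, 1, 0, 0, 0.017, 2.1, 0, 0, 1])

```text
time_s: 17.35
ee_pos: [0.4476, 0.083, 0.0215]
tcp_rot: [-2.846, -1.33, 0.001]
force: [-2.9, -1.2, -2.5]
grip_width: 0.206
```

```bash
python3 -c "
from st import *
st()"
```

```text
t 17.35 meas [447.6  83.   21.5] wrench yaw -39.9 cmdyaw -34.99 Ft 2.77 Fr -1.43 Fz -2.52 Tz 0.192
```

Call:
servo_tool(series=[0, 0, 0.008, 1.1, 0, 0, 1, 0, 0, 0.017, 2.1, 0, 0, 1])

```text
time_s: 17.55
ee_pos: [0.449, 0.0846, 0.0215]
tcp_rot: [-2.857, -1.306, 0.001]
force: [-3.2, -0.7, -2.0]
grip_width: 0.199
```

```bash
python3 -c "
from st import *
st()"
```

```text
t 17.55 meas [449.   84.6  21.5] wrench yaw -40.88 cmdyaw -34.99 Ft 2.59 Fr -1.95 Fz -2.02 Tz 0.221
```

Call:
servo_tool(series=[0, 0, 0.008, 1.1, 0, 0, 1, 0, 0, 0.017, 2.1, 0, 0, 1])

```text
time_s: 17.75
ee_pos: [0.4504, 0.0863, 0.0215]
tcp_rot: [-2.868, -1.281, 0.001]
force: [-3.2, -0.1, -2.6]
grip_width: 0.202
```

```bash
python3 -c "
from st import *
st()"
```

```text
t 17.75 meas [450.4  86.3  21.5] wrench yaw -41.86 cmdyaw -34.99 Ft 2.21 Fr -2.35 Fz -2.59 Tz 0.186
```

Call:
servo_tool(series=[0, 0, 0.008, 1.1, -0.2, 0, 1, 0, 0, 0.017, 2.1, -0.3, 0, 1])

```text
time_s: 17.95
ee_pos: [0.4518, 0.0879, 0.0216]
tcp_rot: [2.879, 1.257, 0.0]
force: [-2.1, -0.5, -4.0]
grip_width: 0.202
```

```bash
python3 -c "
from st import *
st()"
```

```text
t 17.95 meas [451.8  87.9  21.6] wrench yaw -42.83 cmdyaw -34.99 Ft 1.78 Fr -1.23 Fz -3.96 Tz 0.253
```

Call:
servo_tool(series=[0, 0, 0.008, 1.1, 0, 0, 1, 0, 0, 0.017, 2.1, 0, 0, 1])

```text
time_s: 18.15
ee_pos: [0.4533, 0.0894, 0.0217]
tcp_rot: [2.89, 1.232, 0.0]
force: [-1.9, -0.6, -3.3]
grip_width: 0.202
```

```bash
python3 -c "
from st import *
st()"
```

```text
t 18.15 meas [453.3  89.4  21.7] wrench yaw -43.8 cmdyaw -34.99 Ft 1.74 Fr -0.92 Fz -3.31 Tz 0.219
```

Call:
servo_tool(series=[0, 0, 0.008, 1.1, 0, 0, 1, 0, 0, 0.017, 2.1, 0, 0, 1])

```text
time_s: 18.35
ee_pos: [0.4548, 0.091, 0.0217]
tcp_rot: [2.9, 1.208, 0.0]
force: [-1.6, -0.3, -2.4]
grip_width: 0.201
```

```bash
python3 -c "
from st import *
st()"
```

```text
t 18.35 meas [454.8  91.   21.7] wrench yaw -44.78 cmdyaw -34.99 Ft 1.3 Fr -0.93 Fz -2.42 Tz 0.18
```

Call:
servo_tool(series=[0, 0, 0.008, 1.1, 0, 0, 1, 0, 0, 0.017, 2.1, 0, 0, 1])

```text
time_s: 18.55
ee_pos: [0.4562, 0.0925, 0.0217]
tcp_rot: [2.91, 1.183, 0.0]
force: [-1.2, -2.0, -4.1]
grip_width: 0.201
```

```bash
python3 -c "
from st import *
st(); f=grab_frame('side'); zoom(f,200,230,340,350,5,'d13.png')"
```

```text
t 18.55 meas [456.2  92.5  21.7] wrench yaw -45.75 cmdyaw -34.99 Ft 2.24 Fr 0.56 Fz -4.09 Tz 0.23
```

View pics/d13.png

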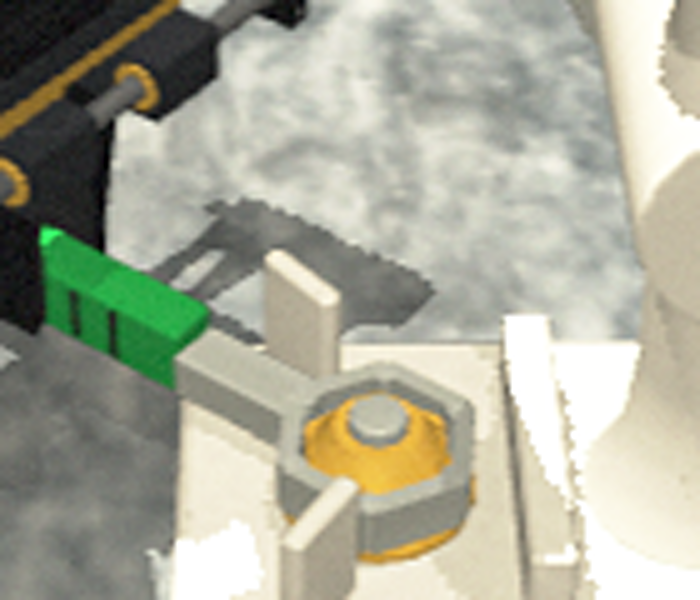

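Call:
servo_tool(series=[0, 0, 0.008, 1.1, 0, 0, 1, 0, 0, 0.017, 2.1, 0, 0, 1])

```text
time_s: 18.8
ee_pos: [0.4576, 0.0938, 0.0216]
tcp_rot: [2.92, 1.159, -0.0]
force: [-1.3, -2.2, -3.8]
grip_width: 0.2
```

```bash
python3 -c "
from st import *
st()"
```

```text
t 18.8 meas [457.6  93.8  21.6] wrench yaw -46.72 cmdyaw -34.99 Ft 2.45 Fr 0.69 Fz -3.82 Tz 0.311
```

Call:
servo_tool(series=[0, 0, 0.009, 1.1, 0, 0, 1])

```text
time_s: 18.9
ee_pos: [0.4583, 0.0946, 0.0216]
tcp_rot: [2.925, 1.146, -0.001]
force: [-2.5, -2.6, -3.9]
grip_width: 0.201
```

```bash
python3 -c "
from st import *
st()"
```

```text
t 18.9 meas [458.3  94.6  21.6] wrench yaw -47.23 cmdyaw -34.99 Ft 3.62 Fr 0.21 Fz -3.94 Tz 0.35
```

Call:
servo_tool(series=[0, 0, 0.005, 0.6, 0, 0, 1])

```text
time_s: 19.0
ee_pos: [0.4588, 0.0949, 0.0216]
tcp_rot: [2.928, 1.138, -0.001]
force: [-3.2, -3.1, -3.9]
grip_width: 0.2
```

```bash
python3 -c "
from st import *
st()"
```

```text
t 19.0 meas [458.8  94.9  21.6] wrench yaw -47.5 cmdyaw -34.99 Ft 4.48 Fr 0.16 Fz -3.88 Tz 0.339
```

Call:
servo_tool(series=[0, 0, 0.005, 0.6, 0, 0, 1, 0, 0, 0.005, 0.6, 0, 0, 1])

```text
time_s: 19.2
ee_pos: [0.4592, 0.0953, 0.0216]
tcp_rot: [2.93, 1.132, -0.001]
force: [-2.6, -3.2, -3.0]
grip_width: 0.201
```

```bash
python3 -c "
from st import *
st(); f=grab_frame('side'); zoom(f,230,290,310,350,10,'d14.png')"
```

```text
t 19.2 meas [459.2  95.3  21.6] wrench yaw -47.77 cmdyaw -34.99 Ft 4.03 Fr 0.63 Fz -3.01 Tz 0.344
```

View pics/d14.png

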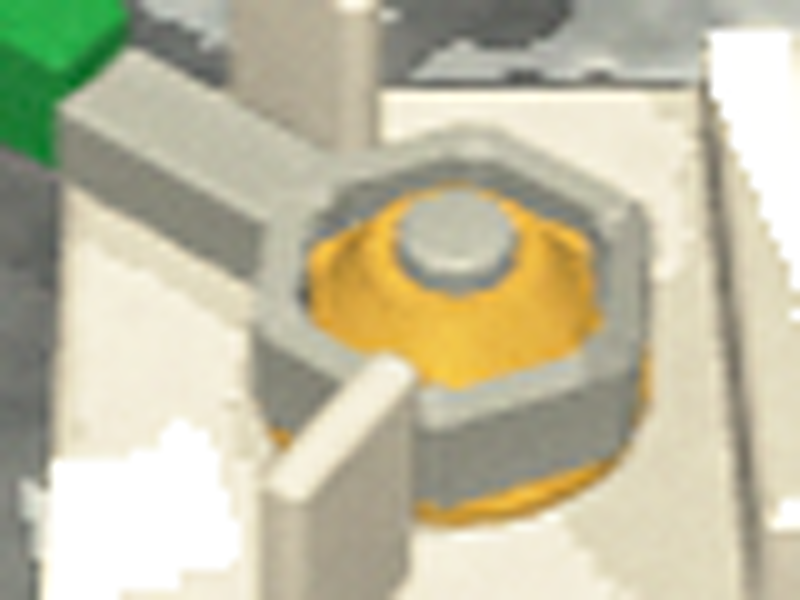

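Call:
servo_tool(series=[0, 0, 0.005, 0.6, 0, 0, 1])

```text
time_s: 19.35
ee_pos: [0.4596, 0.0957, 0.0216]
tcp_rot: [2.933, 1.124, -0.0]
force: [-2.7, -5.0, -2.7]
grip_width: 0.205
```

```bash
python3 -c "
from st import *
st()"
```

```text
t 19.35 meas [459.6  95.7  21.6] wrench yaw -48.06 cmdyaw -34.99 Ft 5.35 Fr 1.96 Fz -2.73 Tz 0.364
```

Call:
servo_tool(series=[0, 0, 0.005, 0.6, 0, 0, 1])

```text
time_s: 19.45
ee_pos: [0.46, 0.0961, 0.0216]
tcp_rot: [2.936, 1.116, -0.001]
force: [-3.0, -4.1, -2.9]
grip_width: 0.201
```

```bash
python3 -c "
from st import *
st()"
```

```text
t 19.45 meas [460.   96.1  21.6] wrench yaw -48.36 cmdyaw -34.99 Ft 4.95 Fr 1.1 Fz -2.9 Tz 0.392
```

Call:
servo_tool(series=[0, 0, 0.005, 0.6, 0, 0, 1])

```text
time_s: 19.55
ee_pos: [0.4604, 0.0965, 0.0216]
tcp_rot: [2.939, 1.109, -0.001]
force: [-4.3, -4.3, -3.2]
grip_width: 0.202
```

```bash
python3 -c "
from st import *
st()"
```

```text
t 19.55 meas [460.4  96.5  21.6] wrench yaw -48.65 cmdyaw -34.99 Ft 6.08 Fr 0.39 Fz -3.22 Tz 0.474
```

Call:
servo_tool(series=[0, 0, 0, 0, 0, 0, 1])

```text
time_s: 19.65
ee_pos: [0.4604, 0.0965, 0.0216]
tcp_rot: [2.939, 1.109, -0.001]
force: [-3.2, -4.3, -3.0]
grip_width: 0.205
```

```bash
python3 -c "
from st import *
st()"
```

```text
t 19.65 meas [460.4  96.5  21.6] wrench yaw -48.64 cmdyaw -34.99 Ft 5.19 Fr 1.11 Fz -2.96 Tz 0.413
```

Run:
```python
from plan import *
e=[460.4,96.5,22.1,41.37]; json.dump(e,open(P,'w'))
y=e[3]-90; s1=arc(y,y+8,3,22.1,22.1); t=s1[-1]; up=t[:]; up[2]=42; up2=t[:]; up2[2]=100
rows(s1+lin(t,up,3)+[up],1)
rows(lin(up,up2,4)+[up2]*2,1)
```

```text
[0,0,-0.047,-5.4,0.7,0,1,0,0,-0.093,-11.2,1.1,0,1,0,0,-0.14,-17,1.8,0,1,0,0,-0.14,-17,1.8,-6.6,1,0,0,-0.14,-17,1.8,-13.3,1,0,0,-0.14,-17,1.8,-19.9,1,0,0,-0.14,-17,1.8,-19.9,1]
cmd end [448.83  83.91  42.    49.39]
[0,0,0,0,0,-14.5,1,0,0,0,0,0,-29,1,0,0,0,0,0,-43.5,1,0,0,0,0,0,-58,1,0,0,0,0,0,-58,1,0,0,0,0,0,-58,1]
cmd end [448.83  83.91 100.    49.39]
```

Call:
servo_tool(series=[0, 0, -0.047, -5.4, 0.7, 0, 1, 0, 0, -0.093, -11.2, 1.1, 0, 1, 0, 0, -0.14, -17, 1.8, 0, 1, 0, 0, -0.14, -17, 1.8, -6.6, 1, 0, 0, -0.14, -17, 1.8, -13.3, 1, 0, 0, -0.14, -17, 1.8, -19.9, 1, 0, 0, -0.14, -17, 1.8, -19.9, 1])

```text
time_s: 20.35
ee_pos: [0.451, 0.0844, 0.0434]
tcp_rot: [2.853, 1.311, 0.006]
force: [-0.9, 0.2, -2.3]
grip_width: 0.208
```

Call:
servo_tool(series=[0, 0, 0, 0, 0, -14.5, 1, 0, 0, 0, 0, 0, -29, 1, 0, 0, 0, 0, 0, -43.5, 1, 0, 0, 0, 0, 0, -58, 1, 0, 0, 0, 0, 0, -58, 1, 0, 0, 0, 0, 0, -58, 1])

```text
time_s: 20.95
ee_pos: [0.4493, 0.0842, 0.0995]
tcp_rot: [2.854, 1.312, 0.001]
force: [0.6, 0.4, -2.1]
grip_width: 0.203
```

```bash
python3 -c "
from st import *
st(); f=grab_frame('side'); zoom(f,240,290,310,350,10,'d15.png')"
```

```text
t 20.95 meas [449.3  84.2  99.5] wrench yaw -40.62 cmdyaw -40.61 Ft -0.68 Fr 0.19 Fz -2.15 Tz 0.012
```

View pics/d15.png

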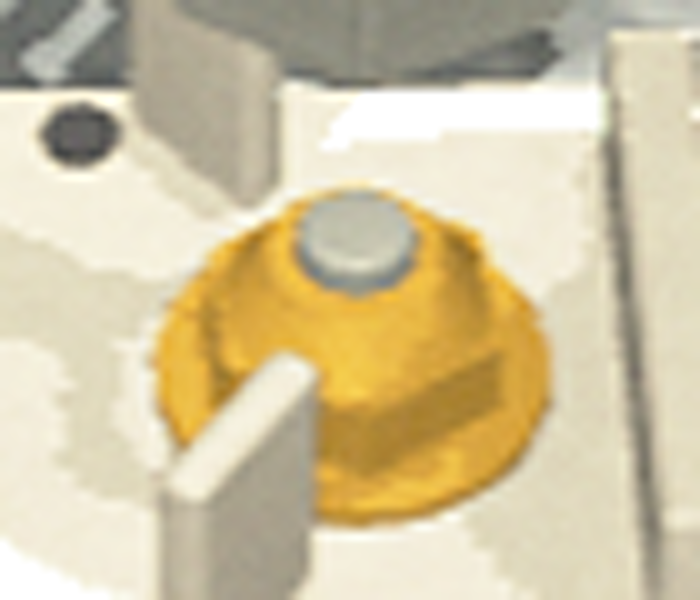

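Run:
```python
from h import *
np.set_printoptions(precision=4,suppress=True)
fd=grab_frame("side")
D=lambda x,y:(x/10+240-.45,y/10+290-.45)
for z,pts in ((.028,[(366,415),(502,352)]),(.016,[(366,470),(502,400)])):
    P=[onz(fd,D(*p),z) for p in pts]
    d=P[1]-P[0]; print("edge",np.linalg.norm(d),np.degrees(np.arctan2(d[1],d[0]))%60)
from plan import *
a=load(); m=[405,150,110,80]; b=[457,280,100,105]; c=[457,280,30,105]
rows(lin(a,m,5)+lin(m,b,5)+lin(b,c,4)+[c]*2,1)
zoom(fd,150,200,330,300,4,"d16.png")
```

```text
edge 0.022850965348693332 22.554807006195222
edge 0.02379331905714474 24.943417814200583
[0,0,-0.107,4.3,-15.3,-2,1,0,0,-0.214,8.7,-30.5,-4,1,0,0,-0.321,13,-45.8,-6,1,0,0,-0.427,17.3,-61,-8,1,0,0,-0.534,21.6,-76.3,-10,1,0,0,-0.621,48.1,-85.3,-8,1,0,0,-0.709,74.7,-94.3,-6,1,0,0,-0.796,101.2,-103.4,-4,1]
[0,0,-0.087,25,12.6,2,1,0,0,-0.175,49.9,25.2,4,1,0,0,-0.175,49.9,25.2,21.5,1,0,0,-0.175,49.9,25.2,39,1,0,0,-0.175,49.9,25.2,56.5,1,0,0,-0.175,49.9,25.2,74,1,0,0,-0.175,49.9,25.2,74,1,0,0,-0.175,49.9,25.2,74,1]
cmd end [456.96 279.95  30.   105.03]
```

View pics/d16.png

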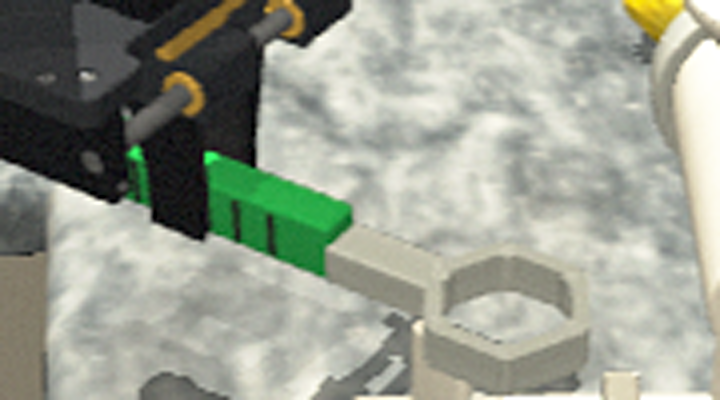

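Call:
servo_tool(series=[0, 0, -0.107, 4.3, -15.3, -2, 1, 0, 0, -0.214, 8.7, -30.5, -4, 1, 0, 0, -0.321, 13, -45.8, -6, 1, 0, 0, -0.427, 17.3, -61, -8, 1, 0, 0, -0.534, 21.6, -76.3, -10, 1, 0, 0, -0.621, 48.1, -85.3, -8, 1, 0, 0, -0.709, 74.7, -94.3, -6, 1, 0, 0, -0.796, 101.2, -103.4, -4, 1])

```text
time_s: 21.85
ee_pos: [0.4361, 0.229, 0.1025]
tcp_rot: [-2.118, -2.319, 0.002]
force: [0.0, -0.8, -1.9]
grip_width: 0.199
```

Call:
servo_tool(series=[0, 0, -0.087, 25, 12.6, 2, 1, 0, 0, -0.175, 49.9, 25.2, 4, 1, 0, 0, -0.175, 49.9, 25.2, 21.5, 1, 0, 0, -0.175, 49.9, 25.2, 39, 1, 0, 0, -0.175, 49.9, 25.2, 56.5, 1, 0, 0, -0.175, 49.9, 25.2, 74, 1, 0, 0, -0.175, 49.9, 25.2, 74, 1, 0, 0, -0.175, 49.9, 25.2, 74, 1])

```text
time_s: 22.65
ee_pos: [0.4564, 0.2798, 0.0287]
tcp_rot: [-1.911, -2.492, 0.003]
force: [0.5, -0.4, -2.5]
grip_width: 0.205
```

```bash
python3 -c "
from st import *
st(); f=grab_frame('side'); zoom(f,150,170,310,270,5,'d17.png')"
```

```text
t 22.65 meas [456.4 279.8  28.7] wrench yaw 15.02 cmdyaw 15.03 Ft 0.56 Fr 0.39 Fz -2.54 Tz 0.015
```

View pics/d17.png

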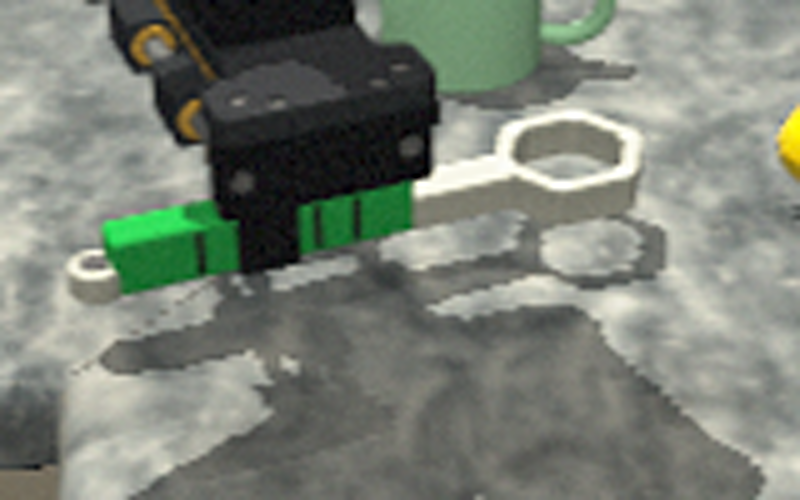

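Wrench is level over the free area. Lower in slow steps (z cmd 30 → about 4.5).

Call:
servo_tool(series=[0, 0, 0, 0, 0, 8, 1, 0, 0, 0, 0, 0, 15, 1, 0, 0, 0, 0, 0, 20, 1, 0, 0, 0, 0, 0, 23, 1, 0, 0, 0, 0, 0, 24, 1, 0, 0, 0, 0, 0, 24, 1])

```text
time_s: 23.3
ee_pos: [0.4571, 0.2801, 0.0054]
tcp_rot: [-1.912, -2.493, 0.0]
force: [-0.4, -0.5, -2.3]
grip_width: 0.203
```

Call:
servo_tool(series=[0, 0, 0, 0, 0, 0.5, 1, 0, 0, 0, 0, 0, 1, 1, 0, 0, 0, 0, 0, 1, 1])

```text
time_s: 23.6
ee_pos: [0.4573, 0.2802, 0.0047]
tcp_rot: [1.912, 2.493, 0.0]
force: [0.2, 0.1, -2.9]
grip_width: 0.2
```

Call:
servo_tool(series=[0, 0, 0, 0, 0, 0.5, 1, 0, 0, 0, 0, 0, 1, 1, 0, 0, 0, 0, 0, 1, 1])

```text
time_s: 23.9
ee_pos: [0.4572, 0.2802, 0.0036]
tcp_rot: [1.912, 2.493, 0.0]
force: [0.7, -1.1, -0.8]
grip_width: 0.202
```

Call:
servo_tool(series=[0, 0, 0, 0, 0, 0.4, 1, 0, 0, 0, 0, 0, 0.4, 1])

```text
time_s: 24.1
ee_pos: [0.4573, 0.2802, 0.0035]
tcp_rot: [1.912, 2.493, 0.0]
force: [-2.1, -0.8, 3.0]
grip_width: 0.203
```

Now bearing on the worktop. Release.

Call:
servo_tool(series=[0, 0, 0, 0, 0, 0, 0.4, 0, 0, 0, 0, 0, 0, 0.2, 0, 0, 0, 0, 0, 0, 0, 0, 0, 0, 0, 0, 0, 0, 0, 0, 0, 0, 0, 0, 0, 0, 0, 0, 0, 0, 0, 0])

```text
time_s: 24.7
ee_pos: [0.4572, 0.2801, 0.0031]
tcp_rot: [1.912, 2.493, 0.0]
force: [0.1, -0.3, -0.3]
grip_width: 0.495
```

```bash
python3 -c "
from st import *
st(); s=sense(); print(s['grip_width']); f=grab_frame('wrist'); cv2.imwrite('pics/w20.png',f['color'][:,:,::-1])"
```

```text
t 24.7 meas [457.2 280.1   3.1] wrench yaw 15.02 cmdyaw 15.03 Ft 0.26 Fr -0.01 Fz -0.29 Tz 0.025
0.49465540630209026
```

View pics/w20.png

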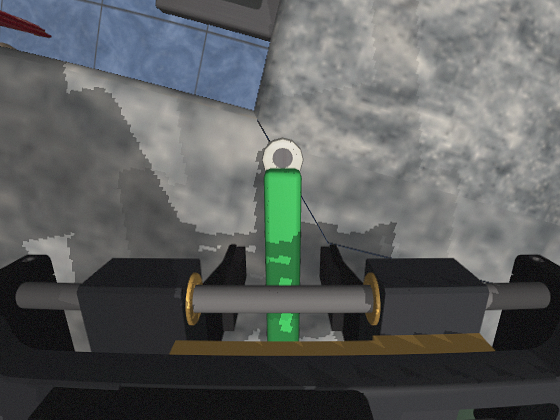

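Released, both pads clear of the grip. Rise straight up.

Call:
servo_tool(series=[0, 0, 0, 0, 0, -15, 0, 0, 0, 0, 0, 0, -40, 0, 0, 0, 0, 0, 0, -80, 0, 0, 0, 0, 0, 0, -120, 0, 0, 0, 0, 0, 0, -160, 0, 0, 0, 0, 0, 0, -160, 0, 0, 0, 0, 0, 0, -160, 0, 0, 0, 0, 0, 0, -160, 0])

```text
time_s: 25.55
ee_pos: [0.4564, 0.2798, 0.1625]
tcp_rot: [-1.912, -2.492, 0.002]
force: [-0.2, -0.0, -1.1]
grip_width: 0.498
```

```bash
python3 -c "
from st import *
st()
f=grab_frame('side'); cv2.imwrite('pics/d21.png',f['color'][:,:,::-1]); zoom(f,240,290,310,350,10,'d22.png')
f=grab_frame('scene'); cv2.imwrite('pics/s21.png',f['color'][:,:,::-1])"
```

```text
t 25.55 meas [456.4 279.8 162.5] wrench yaw 15.02 cmdyaw 15.03 Ft -0.05 Fr -0.18 Fz -1.14 Tz -0.049
```

View pics/d21.png

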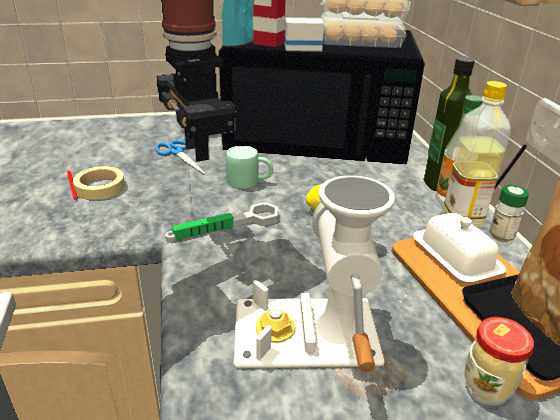

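View pics/s21.png

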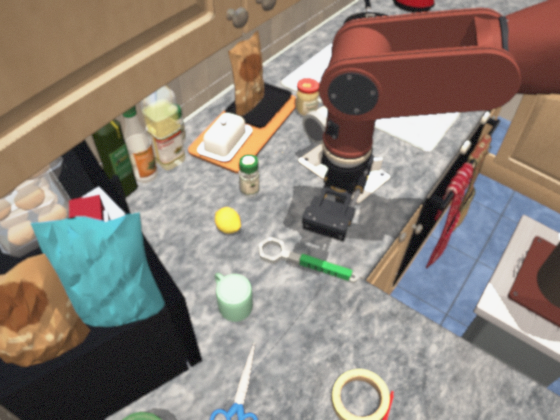

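View pics/d22.png

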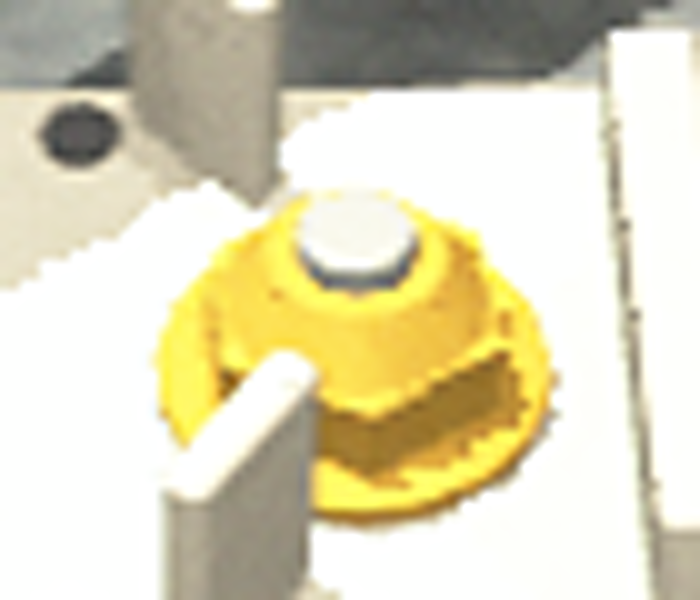

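```bash
python3 -c "
from rig import hand_in
print(hand_in())"
```

```text
the job is handed in; nothing more can be done
None
```

I screwed the nut down to its stop with the wrench, in two strokes with one lift and reseat between them. I then laid the wrench flat on the worktop to the left of the mincer, at about its original spot, let go, lifted clear and handed in at about 25.6 s.

**Stop:** The estimated torque (handle force × arm plus wrist moment) ran at roughly 0.4–0.6 N m while the nut turned. It then rose steadily to about 1.15 N m (single readings up to 1.24) over the last 2°, so I stopped there, under the 1.5 N m limit. The wrench was then about -39° relative to the mincer, some 10° short of the web limit, so it was the nut's stop and not a web.

**Nut:** The side view showed it sunk on the stud. Its hexagon edges give about 110° turned, which fits the expected 108–116°.

**Disagreements:**
- The two fixed cameras differed by about 4–8 mm in absolute position. I positioned the ring from camera-relative offsets instead, and both seatings went on without resistance.
- At the stop, the wrench angle was about 4–5° past what the nut's measured edges imply. I put this down to give in the grip and pixel error.

**Wrench and other things:** The vertical force reversed as the wrench touched down, before I opened the gripper. The last pictures show it lying flat. The mug, pepper pot and the other things look to be where they stood.

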